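# Weigh the coffee canister on the sprung hand scale

## Robot

A 6-joint arm with a two-finger parallel gripper is mounted at the origin on the work surface. World frame = base frame: x ahead of the robot, y to its left, z up, the work surface at z = 0. Lengths are in m, angles in rad, forces in N, time in s.
With the tool pointing down it reaches from about 0.35 to 0.725 m from the base axis. Payload 4.3 kg.
Tool frame: the origin (TCP) lies between the finger pads; the fingertips stand ctrl.finger_overhang ahead of it and the grasp point (between the pads) is the TCP (ctrl.finger_overhang is the distance from the TCP to the fingertips, in m); y points along the fingers, x is the direction in which the jaws open and shut, and the axes are right-handed (so a half turn about y gives the same grasp; the last joint's range is limited). The gripper opens to 85 mm and grips with 20 to 120 N. Pads are 22 mm wide; open, the fingers measure 114 mm over their backs; the gripper's body (76 mm by 85 mm) begins 54 mm behind the grasp point. The pads swing forward as they close: fully open they stand 13 mm farther back than shut.
Start: joints at [-1.445, 0.377, 0.081, 1.274, 0, 1.46], TCP at [0.134, -0.559, 0.25] pointing down, gripper open.
Joint ranges: [-2.72, 2.72], [-0.84, 1.66], [-1.02, 1.22], [-1.77, 2.12], [-1.37, 1.28], [-3.14, 3.14]. Speed limits (rad/s): [2.57, 2.57, 3.14, 3.14, 3.14, 3.14].

## Interface

Orientations are given as a rotation vector (axis times angle).
In Python, from bench import sensors, optics, job, ctrl gives the robot as it stands.
- The arm moves only by the tool carry_out, never from a script. Its argument "moves" is a list of rows, each a list of 3 entries, a list of its own where there are three numbers: the shift along the world's x, y, z in units of 30 mm (1.0 is 30 mm), then the turn, a rotation vector about the world's x, y, z in units of 5 degrees (1.0 is 5 degrees), then the finger opening in mm, from 0 to 85.4. A call has exactly 10 rows; each row is the pose to reach, as a shift and turn from the pose commanded when the call began; what a row does not reach only later rows make up. A row lasts 1/12 s, in which the tool goes at most 41.7 mm and 7.16 degrees, less where a joint would pass 70% of its speed; a pose out of reach is approached as far as the arm can. A call with a gripper value outside its range is refused whole. The fingers move at their own pace and stop on an object; "newtons" is the grip in N (left out, the last holds). Time passes only in rows, so rows that repeat a pose let the fingers close, or fill a call up. It gives the time, the measured TCP pose, the force and the opening at its end, in the units of the state.
- sensors.read_state(): the state, without advancing time (a new reading comes with each control period).
- optics.snapshot(name): name is "side" or "top"; returns a dict with "pixels" (400x640x3 uint8, red, green, blue), "fx", "fy", "cx", "cy" (pixels), "R" (3x3) and "t" (3): a world point X has camera coordinates R X + t. Camera axes: x right, y down, z forward; pixel columns grow to the right and rows downward; lengths in m; the calibration is good to about 2 mm. A picture is of the moment at which its call begins. There is no depth.
- job.sign_off(): hands the job in, once; it reports no verdict.
The state is a dict: "clock": time; "q": joint angles; "qd": joint speeds; "effort": joint torques, N m; "position": TCP position; "tcp_rot": TCP orientation; "contact_force": force on the tool from outside, world axes, zero at the start; "moment": the same for the moment, N m; "opening": finger opening in m.
Only numpy, scipy, OpenCV 4.12 (cv2) and the standard library are available. Lean on these libraries where they do the work, as an engineer would, in place of code of your own. Each camera call takes 0.05 s, during which the arm holds its last target.

## Task

Weigh the lidded coffee canister: take the hand scale off its fork stand, hook it under the canister's wire handle and lift straight and gently until the canister hangs free of its ring with its underside about 2 cm above the counter (never more than 5 cm), and hold it still there for two seconds. Then lower it gently back fully home into its ring, unhook the scale without shoving or knocking the canister, and hang the scale back on its stand. Do not touch the canister with the gripper, and leave the other things alone.

Things in the scene. Friction and masses are not known exactly. Their poses are not given: they have to be found in the camera images.
- canister: closed steel coffee canister, 94 mm across, flat lid top 66 mm up, weighing 0.3 to 0.73 kg (hidden, differs each time). Origin: centre of its underside, z up. A rigid wire handle (bail) arches over the lid in its y-z plane. The foot tapers (64 mm across at the bottom, 77 mm at 8 mm up), so it centres itself in the ring. It swings a little when hung
- bail (a point): middle of the canister's rigid wire handle, on the wire's centre line, 113 mm above the canister's underside. 6 mm round wire along y here: 4 mm lower at y = +-20 mm, legs at y = +-45 mm. 44 mm free between lid and wire. A hook passes under it along x, from either side
- ring: fixed flat locating ring on the counter, outer diameter 104, inner 84, height 8 mm; origin: its centre on the counter. The canister stands inside it, on the counter
- scale_grip (a point): middle of the loose hand scale's black grip block; z up, x the way its hook opens. Block 46 mm along x, 24 mm along y, 58 mm tall, this point half-way up (29 mm above the flange's top). The scale is best pinched across y from above
- scale: the loose hand scale, 0.15 kg. Origin: centre of the underside of its flange (60 x 60 x 6 mm), 35 mm below scale_grip; same axes. Under the flange a tube 22 mm across, 28 mm long, from which the sprung steel hook comes down
- hook (a point): throat of the scale's J-hook with the spring at rest: where a hung wire's centre lies, 112 mm below scale_grip, x = 0. 6 mm bar, lowest 9 mm below this. Open to +x above its tip (tip x = +16 mm, top 9 mm above this point): wire enters along x 17 to 37 mm above this point. The hook pulls down out of the tube on a spring: 0.3 N preload, 85 N per m, 100 mm stroke (34 to 83 mm with the canister)
- stand: fixed steel fork stand; origin on the counter midway between two level rails along its x (at y = +-25 mm, 38 mm gap, x -45 to +55 mm, tops 105 mm up, posts at +x, base plate 8 mm thick). The scale hangs with its flange on the rails, tube and hook in the gap, scale x along stand x, scale_grip 140 mm above the counter; it goes in and out straight up and down
- mug: bystander, leave alone: white mug, 72 mm across, 85 mm tall; origin under its centre
- tamper: bystander, leave alone: steel tamper, 54 mm across, 74 mm tall; origin under its centre
- jug: bystander, leave alone: open steel jug, 76 mm across, 80 mm tall; origin under its centre
- tin: bystander, leave alone: black tin, 80 mm across, 100 mm tall; origin under its centre
- screwdriver: bystander, leave alone: screwdriver lying on the counter, about 200 mm long
- brush: bystander, leave alone: wooden brush lying on the counter, about 200 mm long
- espresso_cup: bystander, leave alone: small white cup, 60 mm across, 55 mm tall; origin under its centre
Not all that is in view belongs to the job. Of the things like the ring, leave any that is blue; of the rest the larger one is meant.

How it is judged:
By the outcome, as a careful person would: the job done as asked, in the order asked, and still so for the second after the job is handed in, with the robot touching nothing.
It also fails if it takes over 72 s, if anything falls off the work surface, if the arm or the gripper's body presses on something with over 40 N, if the wrist force passes 120 N, or if a joint passes its speed limit or range.

## Working session

There is one attempt and no reset: what is moved stays moved. The work goes in short steps, Python scripts to look and compute and a tool call to move; the robot and the scene stay as the last step left them, time stands still between calls to the robot, and variables do not carry over. Pictures are saved under pics/ and viewed, and the job is handed in when it is done.

Besides the shell and the picture viewer there is one more tool, called after "Emit:" as name([rows], argument=value, ...), one row to a line, values as JSON. carry_out: Moves the arm, as the interface text tells. Its arguments: {"type":"object","properties":{"moves":{"type":"array"},"newtons":{"type":"number"}},"required":["moves"]}

```bash
mkdir -p pics
cat > h.py <<'E'
import numpy as np,cv2
from bench import sensors,optics,job,ctrl
def snap(n,f=None):
    d=optics.snapshot(n)
    if f: cv2.imwrite('pics/'+f,cv2.cvtColor(d['pixels'],cv2.COLOR_RGB2BGR))
    return d
def ray(d,u,v):
    R=np.array(d['R']);t=np.array(d['t'])
    return -R.T@t, R.T@np.array([(u-d['cx'])/d['fx'],(v-d['cy'])/d['fy'],1])
def onz(d,u,v,z):
    c,r=ray(d,u,v); return c+r*(z-c[2])/r[2]
def proj(d,X):
    p=np.array(d['R'])@np.array(X)+np.array(d['t']); return d['fx']*p[0]/p[2]+d['cx'],d['fy']*p[1]/p[2]+d['cy']
def tri(obs):
    A=np.zeros((3,3));b=np.zeros(3)
    for d,u,v in obs:
        c,r=ray(d,u,v);r/=np.linalg.norm(r);P=np.eye(3)-np.outer(r,r);A+=P;b+=P@c
    X=np.linalg.solve(A,b); return X
E
python3 - <<'E'
from h import *
for n in('top','side'):
    d=snap(n,n+'0.png');print(n,d['fx'],d['cx'],d['cy'],ray(d,d['cx'],d['cy']))
print(sensors.read_state(),ctrl.finger_overhang)
E
```

```text
top 490.7281541525438 317.74409726716044 200.59935345177917 (array([ 0.46518509, -0.03642048,  1.45212734]), array([ 0.05548022,  0.0138314 , -0.99836398]))
side 442.9851757421503 318.6060814527143 197.49306543155222 (array([0.22561977, 0.82057824, 0.89602287]), array([ 0.26555103, -0.71854802, -0.64278409]))
{'clock': 0.1, 'q': array([-1.44525749e+00,  3.78022587e-01,  7.97671021e-02,  1.27436993e+00,
        1.22310075e-06,  1.46046049e+00]), 'qd': array([-0.00079053, -0.00186911,  0.0020495 ,  0.00026295,  0.0006955 ,
       -0.00171833]), 'effort': array([ 1.10500878e-03, -4.64695930e+01,  2.70581567e+01,  1.19443604e-02,
       -1.31589181e-04, -9.56296077e-06]), 'position': array([ 0.13429216, -0.55854428,  0.24943859]), 'tcp_rot': array([-1.31025963,  1.03458655, -1.03241218]), 'contact_force': array([-0.57635031, -0.28323293, -0.81721232]), 'moment': array([0.04368997, 0.01383352, 0.01905141]), 'opening': 0.08576237147241432} 0.019
```

View pics/top0.png

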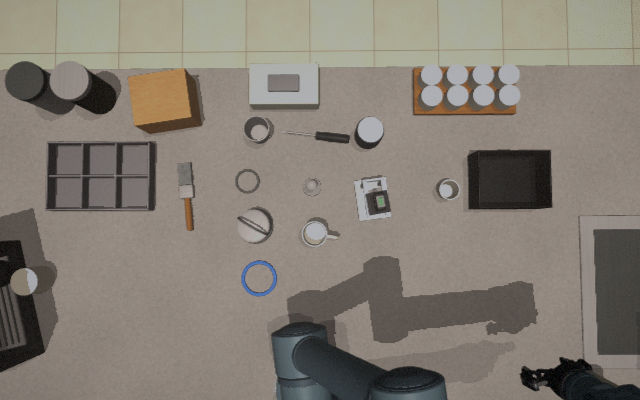

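View pics/side0.png

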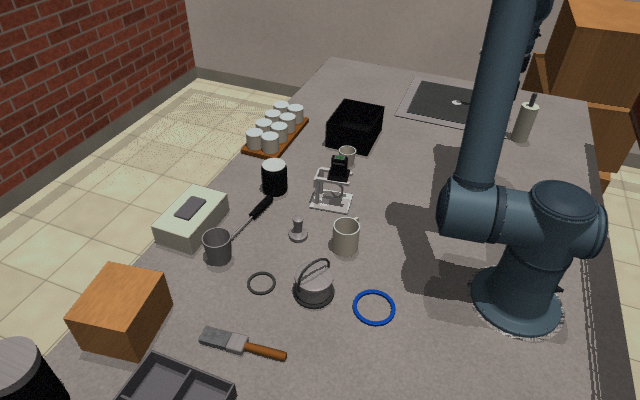

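Run:
```python
import cv2,numpy as np
a=cv2.imread('pics/top0.png');b=cv2.imread('pics/side0.png')
A=cv2.resize(a[165:265,220:320],None,fx=4,fy=4,interpolation=3)
B=cv2.resize(a[160:240,340:420],(400,400),interpolation=3)
cv2.imwrite('pics/c1.png',np.hstack([A,B]))
A=cv2.resize(b[240:320,275:355],(400,400),interpolation=3)
B=cv2.resize(b[140:220,295:375],(400,400),interpolation=3)
cv2.imwrite('pics/c2.png',np.hstack([A,B]))
```

```text
(no output)
```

View pics/c1.png

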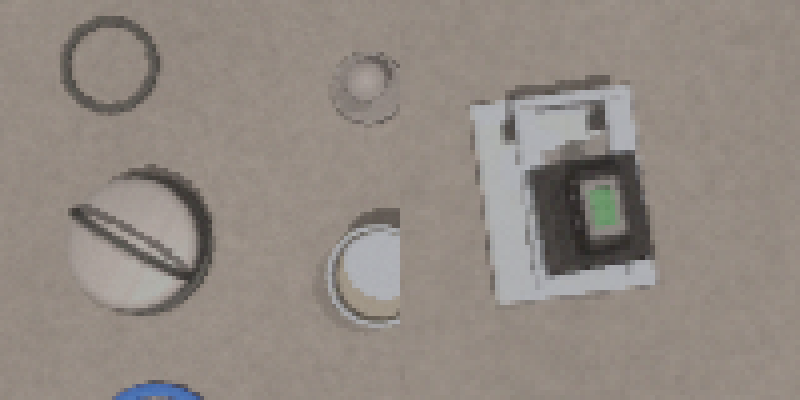

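View pics/c2.png

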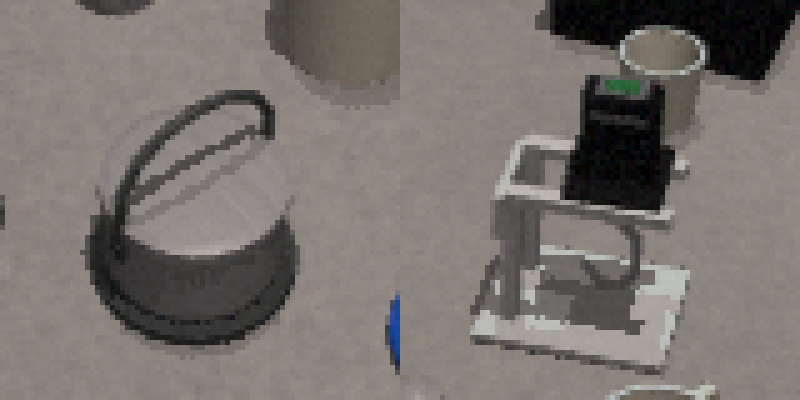

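Run:
```python
from h import *
T=snap('top');S=snap('side')
g=T['pixels'].astype(int);gs=g.sum(2)
def rect(mask,off,z,name):
    cs,_=cv2.findContours(mask.astype(np.uint8),cv2.RETR_EXTERNAL,cv2.CHAIN_APPROX_NONE)
    c=max(cs,key=cv2.contourArea)+np.array(off)
    r=cv2.minAreaRect(c);p=cv2.boxPoints(r);P=np.array([onz(T,*q,z) for q in p])
    e=np.roll(P,-1,0)-P
    print(name,cv2.contourArea(c),r,'ctr',P.mean(0).round(4),'len',np.linalg.norm(e,axis=1).round(4),'ang',np.degrees(np.arctan2(e[:,1],e[:,0])).round(1))
s=g[160:240,340:420]
bright=s.sum(2)>520
rect(cv2.morphologyEx(((s.sum(2)>510)|(s.sum(2)<210)|((s[...,1]-s[...,0])>30)).astype(np.uint8),3,np.ones((5,5))),(340,160),.008,'base')
dm=((s.sum(2)<190)|((s[...,1]-s[...,0])>25)).astype(np.uint8); dm[:28]=0
dm=cv2.morphologyEx(cv2.morphologyEx(dm,3,np.ones((5,5))),2,np.ones((3,3)))
rect(dm,(340,160),.111,'flange')
gm=(s[...,1]-s[...,0])>30
v,u=np.nonzero(gm);print('green',u.mean()+340,v.mean()+160)
q=S['pixels'].astype(int);m=((q[...,1]-q[...,0])>30);m[:, :300]=0;m[:,380:]=0;m[220:]=0
v,u=np.nonzero(m);print('green side',u.mean(),v.mean(),len(u)); us,vs=u.mean(),v.mean()
v,u=np.nonzero(gm);print('tri green',tri([(T,u.mean()+340,v.mean()+160),(S,us,vs)]))
# canister
vis=np.zeros((400,800,3),np.uint8)
c=g[195:255,225:285];cv2.imwrite('pics/c3.png',np.hstack([cv2.resize(c.astype(np.uint8)[...,::-1],(400,400),interpolation=0),cv2.resize(q[250:310,285:345].astype(np.uint8)[...,::-1],(400,400),interpolation=0)]))
cv2.imwrite('pics/c4.png',np.hstack([cv2.resize(dm*255,(400,400),interpolation=0)]*1))
```

```text
base 1146.0 ((372.5599365234375, 198.41998291015625), (40.022247314453125, 30.68843650817871), 81.8698959350586) ctr [ 0.5514 -0.1778  0.008 ] len [0.0905 0.1179 0.0901 0.118 ] ang [ -82.1 -172.5   98.     7.7]
flange 359.5 ((378.052001953125, 202.03599548339844), (21.197927474975586, 20.124616622924805), 79.69515228271484) ctr [ 0.5352 -0.1826  0.111 ] len [0.055  0.0579 0.0549 0.0579] ang [ -79.9 -170.3  100.1    9.8]
green 380.2142857142857 201.0
green side 339.3529411764706 156.76470588235293 17
tri green [ 0.535389   -0.18148821  0.17147782]
```

View pics/c3.png

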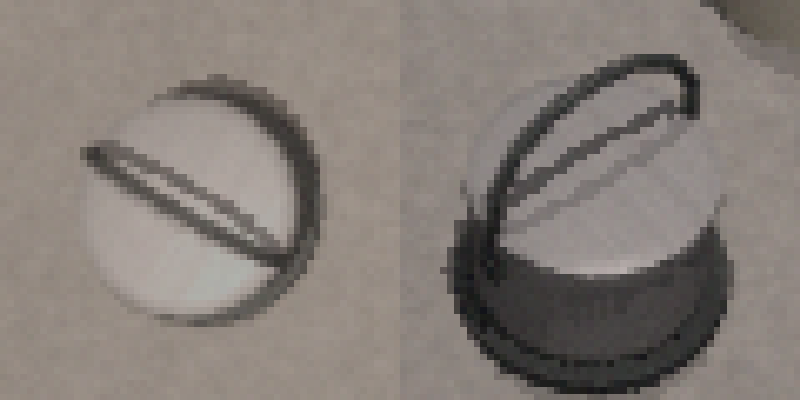

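View pics/c4.png

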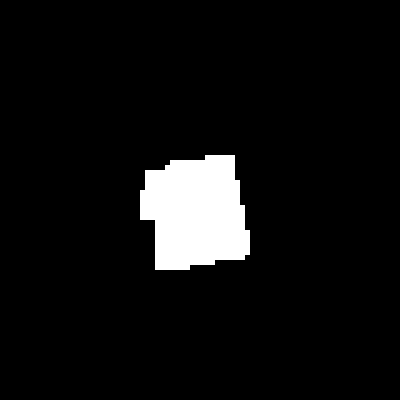

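Run:
```python
from h import *
T=snap('top');S=snap('side')
g=T['pixels'][195:255,225:285].astype(int).sum(2)
bg=g[50:,50:].mean();print('bg',bg)
m=(g>440).astype(np.uint8)
# lid: bright; close over wire
m2=cv2.morphologyEx(m,3,cv2.getStructuringElement(2,(5,5)))
ld=T['pixels'][195:255,225:285]
# gradient edges along rays from approx centre
gb=cv2.GaussianBlur(g.astype(np.float32),(0,0),.7)
c0=np.array([28.5,30.5]);pts=[]
for it in range(3):
  pts=[]
  for a in np.radians(np.arange(0,360,6)):
    rr=np.arange(13.5,19.5,.25);x=c0[0]+rr*np.cos(a);y=c0[1]+rr*np.sin(a)
    p=cv2.remap(gb,x.astype(np.float32)[None],y.astype(np.float32)[None],1)[0]
    d=np.diff(p);i=d.argmin()
    if d[i]<-4: pts.append((x[i],y[i],d[i]))
  P=np.array(pts);A=np.c_[2*P[:,:2],np.ones(len(P))];w=np.ones(len(P))
  for _ in range(10):
    sol=np.linalg.lstsq(A*w[:,None],w*(P[:,:2]**2).sum(1),rcond=None)[0];r=np.sqrt(sol[2]+sol[0]**2+sol[1]**2)
    res=np.hypot(P[:,0]-sol[0],P[:,1]-sol[1])-r;w=1/(1+(res/.4)**2)
  c0=sol[:2];print(c0+[225,195],r,len(P),np.median(abs(res)))
print('lid exp r',.047*490.7/1.386, onz(T,c0[0]+225,c0[1]+195,.066))
# wire: dark line minima within crop for columns
x=[];y=[]
for u in range(15,43):
    v0=23+(u-13.5)*(39.3-23)/(42.7-13.5)
    vv=np.arange(int(v0)-2,int(v0)+4);col=g[vv,u].astype(float);wt=np.clip(430-col,0,None)
    # lower (nearest) dark minimum
    i=col.argmin();x.append(u);y.append(vv[i])
print(list(zip(x,y)))
k=np.polyfit(x,y,1);print(k)
a=onz(T,225+15,195+np.polyval(k,15),.11);b=onz(T,225+42,195+np.polyval(k,42),.11)
print('wire ang',np.degrees(np.arctan2(*(a-b)[[1,0]])))
for z in(.095,.105,.113):print(z,onz(T,225+28.1,195+31.1,z))
C=onz(T,c0[0]+225,c0[1]+195,.066)
for yaw in(-27,):
  yv=np.array([-np.sin(np.radians(yaw)),np.cos(np.radians(yaw))])
  for s,z in((0,.113),(.02,.109),(-.02,.109),(0.045,.07),(-.045,.07)):
    X=np.r_[C[:2]+s*yv,z];print(s,'top crop px',(np.array(proj(T,X))-[225,195])*6.667,'side',(np.array(proj(S,X))-[285,250])*6.667+[400,0])
```

```text
bg 423.11
[252.82585141 225.49547077] 16.004923977877198 54 0.19880582137818958
[252.92941037 225.45695706] 15.90564370055893 53 0.2649387757335617
[252.8654745  225.38492103] 15.99111941136495 54 0.21038908945385604
lid exp r 16.63989898989899 [0.47271823 0.16638643 0.066     ]
[(15, np.int64(23)), (16, np.int64(25)), (17, np.int64(25)), (18, np.int64(26)), (19, np.int64(27)), (20, np.int64(28)), (21, np.int64(28)), (22, np.int64(29)), (23, np.int64(29)), (24, np.int64(30)), (25, np.int64(30)), (26, np.int64(31)), (27, np.int64(32)), (28, np.int64(33)), (29, np.int64(33)), (30, np.int64(34)), (31, np.int64(34)), (32, np.int64(35)), (33, np.int64(35)), (34, np.int64(36)), (35, np.int64(36)), (36, np.int64(37)), (37, np.int64(37)), (38, np.int64(38)), (39, np.int64(38)), (40, np.int64(38)), (41, np.int64(38)), (42, np.int64(38))]
[ 0.56020799 16.28407225]
wire ang 60.75825794948962
0.095 [0.4705824  0.16148432 0.095     ]
0.105 [0.47054262 0.16002606 0.105     ]
0.113 [0.47051081 0.15885945 0.113     ]
0 top crop px [169.02656765 202.0014646 ] side [597.8733594   76.72492147]
0.02 top crop px [127.33832481 180.0643699 ] side [554.66052769 112.5245112 ]
-0.02 top crop px [213.70558498 224.0640811 ] side [639.87838295  56.74510681]
0.045 top crop px [ 90.06794693 154.4807621 ] side [500.25330235 221.10537782]
-0.045 top crop px [278.95783293 250.69439814] side [687.6329794   95.32496182]
```

Run:
```python
from h import *
from scipy.spatial.transform import Rotation as R
s=sensors.read_state();M=R.from_rotvec(s['tcp_rot']).as_matrix();print(M.round(3),s['position'],s['clock'])
x=np.degrees(np.arctan2(M[1,0],M[0,0]));print('jaw ang',x, 'need 97.8 or -82.2')
print((np.array([.5353,-.182,.25])-s['position'])/.03)
print('hdg',np.degrees(s['q'][0]),s['q'][5])
```

```text
[[ 0.234 -0.     0.972]
 [-0.972  0.001  0.234]
 [-0.001 -1.     0.   ]] [ 0.13431097 -0.55891188  0.24999135] 0.3
jaw ang -76.49069691604409 need 97.8 or -82.2
[1.33663010e+01 1.25637295e+01 2.88392307e-04]
hdg -82.80984661599813 1.460506381199146
```

Emit:
carry_out([
  [[0.45, 0.43, 0], [0, 0, 1.2], 85],
  [[0.9, 0.86, 0], [0, 0, 2.4], 85],
  [[1.35, 1.29, 0], [0, 0, 3.6], 85],
  [[1.8, 1.72, 0], [0, 0, 4.8], 85],
  [[2.25, 2.15, 0], [0, 0, 6], 85],
  [[2.7, 2.58, 0], [0, 0, 7.2], 85],
  [[3.15, 3.01, 0], [0, 0, 8.4], 85],
  [[3.6, 3.44, 0], [0, 0, 9.6], 85],
  [[4.05, 3.87, 0], [0, 0, 10.8], 85],
  [[4.5, 4.3, 0], [0, 0, 12], 85],
], newtons=60)

```text
clock: 1.13
position: [0.2699, -0.4294, 0.2503]
tcp_rot: [-1.559, 0.222, -0.222]
contact_force: [0.7, -0.6, 0.2]
opening: 0.0847
```

Emit:
carry_out([
  [[0.45, 0.43, 0], [0, 0, 1.2], 85],
  [[0.9, 0.86, 0], [0, 0, 2.4], 85],
  [[1.35, 1.29, 0], [0, 0, 3.6], 85],
  [[1.8, 1.72, 0], [0, 0, 4.8], 85],
  [[2.25, 2.15, 0], [0, 0, 6], 85],
  [[2.7, 2.58, 0], [0, 0, 7.2], 85],
  [[3.15, 3.01, 0], [0, 0, 8.4], 85],
  [[3.6, 3.44, 0], [0, 0, 9.6], 85],
  [[4.05, 3.87, 0], [0, 0, 10.8], 85],
  [[4.5, 4.3, 0], [0, 0, 12], 85],
])

```text
clock: 1.97
position: [0.4049, -0.3004, 0.2504]
tcp_rot: [-1.487, -0.598, 0.598]
contact_force: [-0.1, -0.6, -0.4]
opening: 0.0849
```

Emit:
carry_out([
  [[0.55, 0.5, 0], [0, 0, 1.4], 85],
  [[1.1, 1.0, 0], [0, 0, 2.8], 85],
  [[1.65, 1.5, 0], [0, 0, 4.2], 85],
  [[2.2, 2.0, 0], [0, 0, 5.6], 85],
  [[2.75, 2.5, 0], [0, 0, 7], 85],
  [[3.3, 3.0, 0], [0, 0, 8.2], 85],
  [[3.8, 3.4, 0], [0, 0, 9.4], 85],
  [[4.2, 3.8, 0], [0, 0, 10.4], 85],
  [[4.37, 3.96, 0], [0, 0, 10.86], 85],
  [[4.37, 3.96, 0], [0, 0, 10.86], 85],
])

```text
clock: 2.8
position: [0.5364, -0.1811, 0.2501]
tcp_rot: [-1.14, -1.311, 1.311]
contact_force: [0.6, -0.2, -0.6]
opening: 0.085
```

```bash
cat >> h.py <<'E'
from scipy.spatial.transform import Rotation as Rn
def st():
    s=sensors.read_state();M=Rn.from_rotvec(s['tcp_rot']).as_matrix()
    print('t',round(s['clock'],2),'p',s['position'].round(4),'jaw',np.degrees(np.arctan2(M[1,0],M[0,0])).round(2),'down',M[:,1].round(3),'F',s['contact_force'].round(2),'M',s['moment'].round(2),'op',round(s['opening'],4),'q',np.array(s['q']).round(2));return s
E
python3 - <<'E'
from h import *
snap('top','t1.png');snap('side','s1.png');st()
import cv2
a=cv2.imread('pics/t1.png')[140:260,320:440];b=cv2.imread('pics/s1.png')[100:220,280:400]
cv2.imwrite('pics/c5.png',np.hstack([cv2.resize(k,(400,400),interpolation=2) for k in(a,b)]))
E
```

```text
t 2.9 p [ 0.5353 -0.1823  0.2502] jaw 97.77 down [-0. -0. -1.] F [-0.64 -0.45  0.13] M [ 0.02  0.01 -0.  ] op 0.0849 q [-0.44  0.36  0.05  1.27 -0.   -0.58]
```

View pics/c5.png

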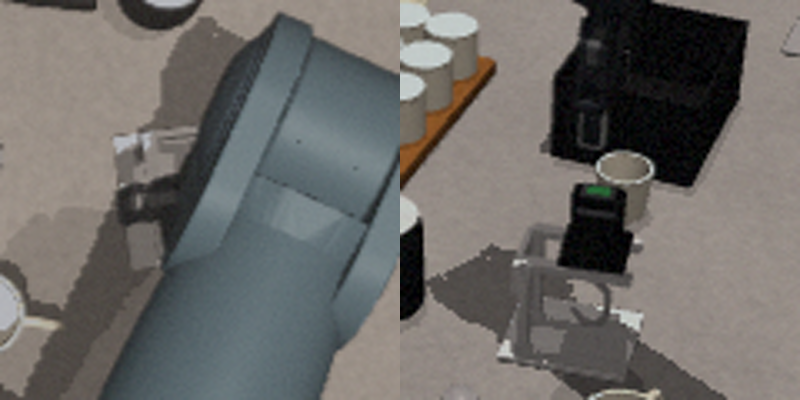

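Emit:
carry_out([
  [[0, 0, -0.5], [0, 0, 0], 85],
  [[0, 0, -1], [0, 0, 0], 85],
  [[0, 0, -1.5], [0, 0, 0], 85],
  [[0, 0, -2], [0, 0, 0], 85],
  [[0, 0, -2.5], [0, 0, 0], 85],
  [[0, 0, -2.9], [0, 0, 0], 85],
  [[0, 0, -3.2], [0, 0, 0], 85],
  [[0, 0, -3.45], [0, 0, 0], 85],
  [[0, 0, -3.6], [0, 0, 0], 85],
  [[0, 0, -3.63], [0, 0, 0], 85],
])

```text
clock: 3.73
position: [0.5349, -0.1825, 0.1408]
tcp_rot: [-1.141, -1.308, 1.308]
contact_force: [1.0, -0.2, 0.5]
opening: 0.0849
```

Emit:
carry_out([
  [[0, 0, 0], [0, 0, 0], 50],
  [[0, 0, 0], [0, 0, 0], 40],
  [[0, 0, 0], [0, 0, 0], 35],
  [[0, 0, 0], [0, 0, 0], 30],
  [[0, 0, 0], [0, 0, 0], 26],
  [[0, 0, 0], [0, 0, 0], 22],
  [[0, 0, 0], [0, 0, 0], 15],
  [[0, 0, 0], [0, 0, 0], 10],
  [[0, 0, 0], [0, 0, 0], 10],
  [[0, 0, 0], [0, 0, 0], 10],
], newtons=60)

```text
clock: 4.57
position: [0.5359, -0.1824, 0.142]
tcp_rot: [-1.143, -1.31, 1.309]
contact_force: [0.7, 1.0, 5.4]
opening: 0.0238
```

Run:
```python
from h import *
snap('top','t2.png');snap('side','s2.png');st()
import cv2
a=cv2.imread('pics/t2.png')[140:260,320:440];b=cv2.imread('pics/s2.png')[110:210,280:380]
cv2.imwrite('pics/c6.png',np.hstack([cv2.resize(k,(400,400),interpolation=2) for k in(a,b)]))
```

```text
t 4.67 p [ 0.5359 -0.1824  0.142 ] jaw 97.81 down [ 0.001 -0.    -1.   ] F [0.24 1.01 5.91] M [ 0.06  0.06 -0.03] op 0.0233 q [-0.44  0.41 -0.15  1.    0.   -0.58]
```

View pics/c6.png

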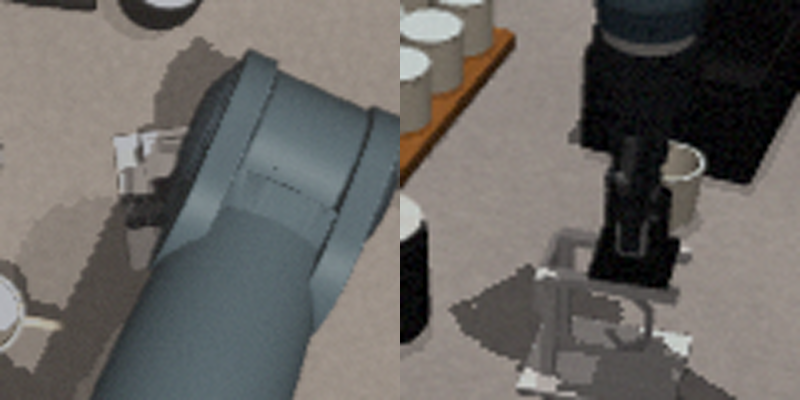

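Emit:
carry_out([
  [[0, 0, 0.15], [0, 0, 0], 10],
  [[0, 0, 0.5], [0, 0, 0], 10],
  [[0, 0, 1.0], [0, 0, 0], 10],
  [[0, 0, 1.6], [0, 0, 0], 10],
  [[0, 0, 2.3], [0, 0, 0], 10],
  [[0, 0, 3.0], [0, 0, 0], 10],
  [[0, 0, 3.7], [0, 0, 0], 10],
  [[0, 0, 4.4], [0, 0, 0], 10],
  [[0, 0, 5.0], [0, 0, 0], 10],
  [[0, 0, 5.2], [0, 0, 0], 10],
])

```text
clock: 5.5
position: [0.5362, -0.1827, 0.3007]
tcp_rot: [-1.146, -1.311, 1.309]
contact_force: [0.2, -1.0, 0.2]
opening: 0.0236
```

Run:
```python
from h import *
S=snap('side','s3.png');s=st()
import cv2
b=cv2.imread('pics/s3.png')[60:210,250:400]
cv2.imwrite('pics/c7.png',cv2.resize(b,(600,600),interpolation=2))
p=s['position']-[0,0,.002]
for dz in (-.112,-.121,-.063,-.035):print(dz,(np.array(proj(S,p+[0,0,dz]))-[250,60])*4)
print((np.array([.4115,.1999,.202])-s['position'])/.03)
```

```text
t 5.55 p [ 0.5363 -0.1828  0.3004] jaw 97.81 down [ 0.004 -0.002 -1.   ] F [ 0.35 -0.49  0.74] M [ 0.03 -0.04  0.03] op 0.0233 q [-0.44  0.35  0.17  1.39 -0.   -0.58]
-0.112 [358.86372591 368.52792938]
-0.121 [358.20728975 379.00805039]
-0.063 [362.54614973 309.73737271]
-0.035 [364.73645726 274.76872028]
[-4.16063128 12.75671611 -3.28089778]
```

View pics/c7.png

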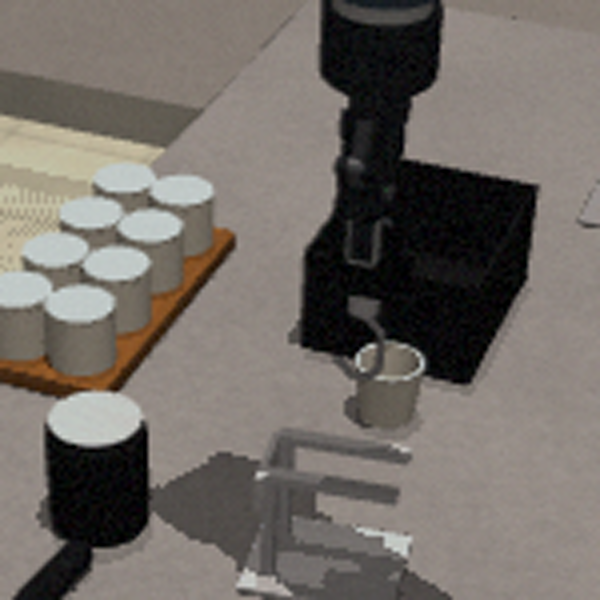

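Emit:
carry_out([
  [[-0.1, 0.3, 0], [0, 0, -0.2], 10],
  [[-0.3, 0.9, 0], [0, 0, -0.5], 10],
  [[-0.55, 1.7, 0], [0, 0, -1], 10],
  [[-0.85, 2.6, 0], [0, 0, -1.5], 10],
  [[-1.15, 3.5, 0], [0, 0, -2], 10],
  [[-1.45, 4.4, 0], [0, 0, -2.5], 10],
  [[-1.75, 5.3, 0], [0, 0, -3], 10],
  [[-2.05, 6.2, 0], [0, 0, -3.6], 10],
  [[-2.35, 7.1, 0], [0, 0, -4.2], 10],
  [[-2.65, 8.0, 0], [0, 0, -4.7], 10],
])

```text
clock: 6.38
position: [0.4544, 0.0588, 0.2961]
tcp_rot: [-1.326, -1.001, 1.004]
contact_force: [0.7, -0.1, -2.0]
opening: 0.0235
```

Emit:
carry_out([
  [[-0.3, 0.9, 0], [0, 0, -0.5], 10],
  [[-0.6, 1.8, 0], [0, 0, -1], 10],
  [[-0.85, 2.6, 0], [0, 0, -1.5], 10],
  [[-1.1, 3.4, 0], [0, 0, -2], 10],
  [[-1.3, 4.1, 0], [0, 0, -2.4], 10],
  [[-1.45, 4.55, 0], [0, 0, -2.7], 10],
  [[-1.5, 4.75, -0.3], [0, 0, -2.76], 10],
  [[-1.5, 4.75, -0.8], [0, 0, -2.76], 10],
  [[-1.5, 4.75, -1.2], [0, 0, -2.76], 10],
  [[-1.5, 4.75, -1.5], [0, 0, -2.76], 10],
])

```text
clock: 7.22
position: [0.4099, 0.1995, 0.2499]
tcp_rot: [-1.409, -0.82, 0.825]
contact_force: [0.2, 0.1, -1.4]
opening: 0.0234
```

Run:
```python
from h import *
S=snap('side','s4.png');T=snap('top','t4.png');s=st()
import cv2
b=cv2.imread('pics/s4.png')[200:320,260:380]
a=cv2.imread('pics/t4.png')[180:280,200:300]
cv2.imwrite('pics/c8.png',np.hstack([cv2.resize(k,(400,400),interpolation=2) for k in(b,a)]))
p=s['position']-[0,0,.002]
for dz in (-.112,-.121,-.063,-.035):print(dz,(np.array(proj(S,p+[0,0,dz]))-[260,200])*10/3)
print((np.array([.4115,.1999,.202])-s['position'])/.03)
```

```text
t 7.32 p [0.4094 0.1992 0.2498] jaw 60.49 down [-0.005 -0.002 -1.   ] F [-0.7   0.02 -1.31] M [-0.09  0.02  0.01] op 0.0233 q [ 0.31  0.14 -0.24  1.2  -0.    0.83]
-0.112 [252.92625713 243.64087994]
-0.121 [252.30164121 252.45008815]
-0.063 [256.46005808 193.80227199]
-0.035 [258.58633008 163.81460759]
[ 0.07130431  0.02311336 -1.59364294]
```

View pics/c8.png

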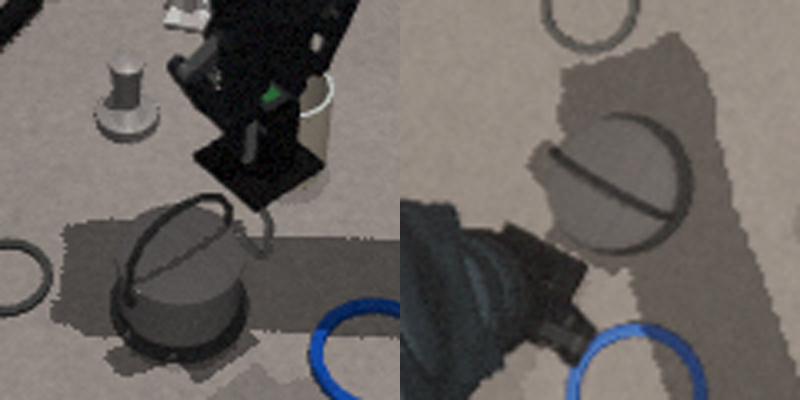

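Emit:
carry_out([
  [[0, 0, -0.3], [0, 0, 0], 10],
  [[0, 0, -0.6], [0, 0, 0], 10],
  [[0, 0, -0.9], [0, 0, 0], 10],
  [[0, 0, -1.2], [0, 0, 0], 10],
  [[0, 0, -1.45], [0, 0, 0], 10],
  [[0, 0, -1.59], [0, 0, 0], 10],
  [[0.1, -0.05, -1.59], [0, 0, 0], 10],
  [[0.3, -0.15, -1.59], [0, 0, 0], 10],
  [[0.5, -0.27, -1.59], [0, 0, 0], 10],
  [[0.7, -0.38, -1.59], [0, 0, 0], 10],
])

```text
clock: 8.15
position: [0.4333, 0.1885, 0.2053]
tcp_rot: [-1.41, -0.824, 0.821]
contact_force: [-0.0, 0.4, -0.9]
opening: 0.0234
```

```bash
cat > look.py <<'E'
from h import *
import sys
n=sys.argv[1]
S=snap('side','s%s.png'%n);T=snap('top','t%s.png'%n);s=st()
x,y,w=map(int,sys.argv[2:5]);x2,y2,w2=map(int,sys.argv[5:8])
b=cv2.imread('pics/s%s.png'%n)[y:y+w,x:x+w];a=cv2.imread('pics/t%s.png'%n)[y2:y2+w2,x2:x2+w2]
cv2.imwrite('pics/c%s.png'%n,np.hstack([cv2.resize(k,(400,400),interpolation=2) for k in(b,a)]))
p=s['position']-[0,0,.002]
print('hook px',(np.array(proj(S,p+[0,0,-.112]))-[x,y])*400/w,'to ctr',(np.array([.4725,.1655,.202])-s['position'])/.03)
E
python3 look.py 9 270 220 90 200 180 100
```

```text
t 8.25 p [0.4338 0.1883 0.2052] jaw 60.43 down [ 0.002  0.    -1.   ] F [ 0.44  0.06 -1.28] M [ 0.02  0.02 -0.02] op 0.0237 q [ 0.28  0.19 -0.29  1.09 -0.    0.79]
hook px [251.7577038  263.32274317] to ctr [ 1.29127772 -0.76069724 -0.10796807]
```

View pics/c9.png

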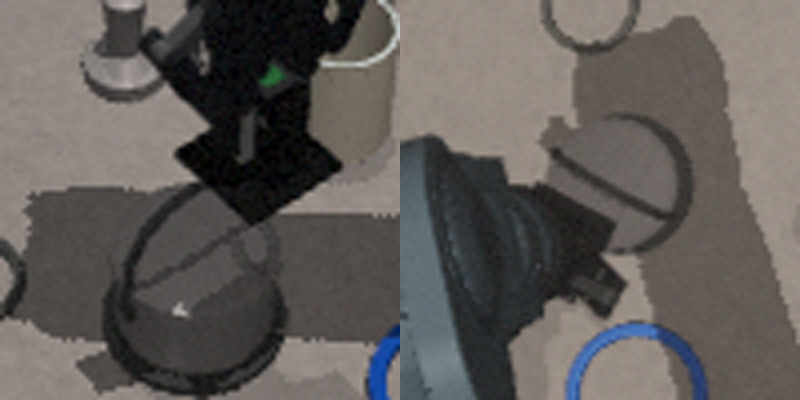

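Emit:
carry_out([
  [[0, 0, -0.1], [0, 0, 0], 10],
  [[0.15, -0.09, -0.1], [0, 0, 0], 10],
  [[0.35, -0.21, -0.1], [0, 0, 0], 10],
  [[0.55, -0.32, -0.1], [0, 0, 0], 10],
  [[0.75, -0.44, -0.1], [0, 0, 0], 10],
  [[0.95, -0.56, -0.1], [0, 0, 0], 10],
  [[1.1, -0.65, -0.1], [0, 0, 0], 10],
  [[1.22, -0.72, -0.1], [0, 0, 0], 10],
  [[1.29, -0.76, -0.1], [0, 0, 0], 10],
  [[1.29, -0.76, -0.1], [0, 0, 0], 10],
])

```text
clock: 9.08
position: [0.4711, 0.1657, 0.2017]
tcp_rot: [-1.41, -0.822, 0.822]
contact_force: [0.0, 0.2, -1.0]
opening: 0.0235
```

```bash
python3 look.py 10 270 220 90 200 180 100
```

```text
t 9.18 p [0.4705 0.166  0.2017] jaw 60.51 down [-0.  0. -1.] F [-0.24 -0.31 -1.77] M [ 0.03  0.   -0.02] op 0.0235 q [ 0.21  0.24 -0.23  1.09  0.    0.73]
hook px [201.94956454 216.92688532] to ctr [ 0.06643233 -0.01578646  0.01074499]
```

View pics/c10.png

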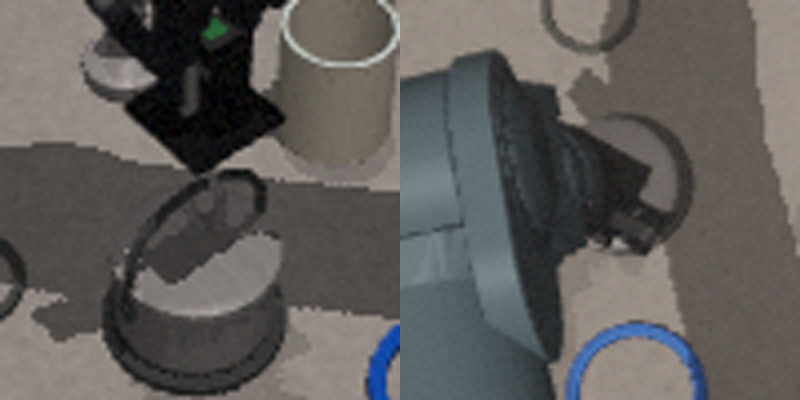

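Run:
```python
import cv2
b=cv2.imread('pics/s10.png')[250:290,295:335]
cv2.imwrite('pics/z10.png',cv2.resize(cv2.convertScaleAbs(b,alpha=1.6),(560,560),interpolation=2))
```

```text
(no output)
```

View pics/z10.png

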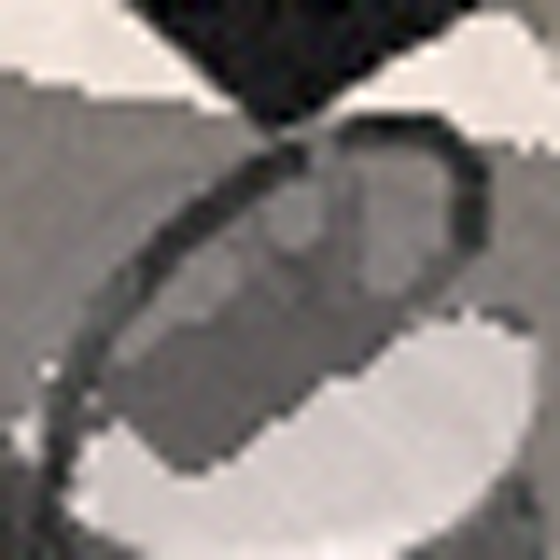

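Emit:
carry_out([
  [[0.06, -0.02, 0.1], [0, 0, 0], 10],
  [[0.06, -0.02, 0.25], [0, 0, 0], 10],
  [[0.06, -0.02, 0.4], [0, 0, 0], 10],
  [[0.06, -0.02, 0.55], [0, 0, 0], 10],
  [[0.06, -0.02, 0.7], [0, 0, 0], 10],
  [[0.06, -0.02, 0.85], [0, 0, 0], 10],
  [[0.06, -0.02, 1.0], [0, 0, 0], 10],
  [[0.06, -0.02, 1.2], [0, 0, 0], 10],
  [[0.06, -0.02, 1.4], [0, 0, 0], 10],
  [[0.06, -0.02, 1.5], [0, 0, 0], 10],
])

```text
clock: 10.02
position: [0.4726, 0.1654, 0.2476]
tcp_rot: [-1.41, -0.823, 0.822]
contact_force: [0.4, -0.3, -3.2]
opening: 0.0237
```

```bash
python3 look.py 11 270 210 100 200 180 100;  python3 - <<'E'
import cv2
b=cv2.imread('pics/s11.png')[240:290,290:340]
cv2.imwrite('pics/z11.png',cv2.resize(cv2.convertScaleAbs(b,alpha=1.6),(560,560),interpolation=2))
E
```

```text
t 10.12 p [0.4725 0.1654 0.2472] jaw 60.51 down [ 0.  0. -1.] F [ 0.54  0.25 -3.55] M [ 0.03 -0.02 -0.01] op 0.0232 q [ 0.21  0.23 -0.14  1.21  0.    0.72]
hook px [180.2289263  181.45448922] to ctr [-3.54099939e-04  3.23443331e-03 -1.50780413e+00]
```

View pics/z11.png

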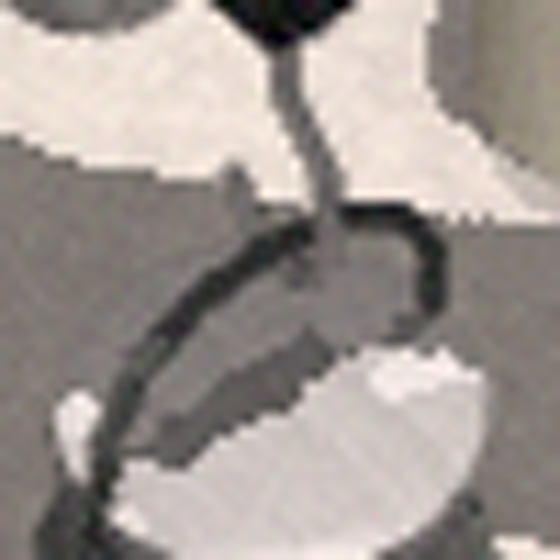

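Emit:
carry_out([
  [[0, 0, 0.05], [0, 0, 0], 10],
  [[0, 0, 0.1], [0, 0, 0], 10],
  [[0, 0, 0.15], [0, 0, 0], 10],
  [[0, 0, 0.2], [0, 0, 0], 10],
  [[0, 0, 0.25], [0, 0, 0], 10],
  [[0, 0, 0.3], [0, 0, 0], 10],
  [[0, 0, 0.35], [0, 0, 0], 10],
  [[0, 0, 0.4], [0, 0, 0], 10],
  [[0, 0, 0.45], [0, 0, 0], 10],
  [[0, 0, 0.5], [0, 0, 0], 10],
])

```text
clock: 10.95
position: [0.4723, 0.1654, 0.2618]
tcp_rot: [-1.41, -0.822, 0.822]
contact_force: [0.3, 0.1, -5.2]
opening: 0.023
```

```bash
python3 look.py 12 270 210 100 200 180 100
python3 - <<'E'
import cv2,numpy as np
a=cv2.imread('pics/s10.png')[295:312,290:340].astype(int);
for n in(11,12):print(n,np.abs(cv2.imread(f'pics/s{n}.png')[295:312,290:340].astype(int)-a).mean())
E
```

```text
t 11.05 p [0.4725 0.1654 0.2619] jaw 60.51 down [ 0.  0. -1.] F [ 0.45  0.32 -4.92] M [ 0.11 -0.1  -0.03] op 0.023 q [ 0.21  0.22 -0.1   1.25  0.    0.72]
hook px [180.75068304 163.97045251] to ctr [ 1.23559384e-03  4.63592182e-03 -1.99778382e+00]
11 3.2462745098039214
12 3.5141176470588236
```

View pics/c12.png

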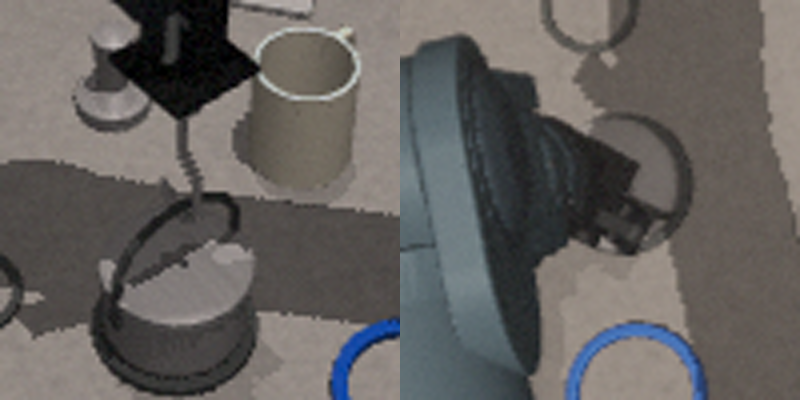

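Emit:
carry_out([
  [[0, 0, 0.05], [0, 0, 0], 10],
  [[0, 0, 0.1], [0, 0, 0], 10],
  [[0, 0, 0.15], [0, 0, 0], 10],
  [[0, 0, 0.2], [0, 0, 0], 10],
  [[0, 0, 0.25], [0, 0, 0], 10],
  [[0, 0, 0.3], [0, 0, 0], 10],
  [[0, 0, 0.35], [0, 0, 0], 10],
  [[0, 0, 0.4], [0, 0, 0], 10],
  [[0, 0, 0.45], [0, 0, 0], 10],
  [[0, 0, 0.5], [0, 0, 0], 10],
])

```text
clock: 11.88
position: [0.4723, 0.1653, 0.2768]
tcp_rot: [-1.41, -0.822, 0.822]
contact_force: [0.9, 0.0, -6.0]
opening: 0.0238
```

```bash
cat > track.py <<'E'
import cv2,numpy as np,sys
# wire left leg + arch patch, from s12
R=cv2.imread('pics/s12.png',0)[256:292,292:312];N=cv2.imread('pics/s%s.png'%sys.argv[1],0)
reg=N[236:302,284:322];k=8
up=lambda i:cv2.resize(i,None,fx=k,fy=k,interpolation=cv2.INTER_CUBIC)
m=cv2.matchTemplate(up(reg),up(R),cv2.TM_CCOEFF_NORMED);_,s,_,l=cv2.minMaxLoc(m)
print('shift px',l[0]/k-8,l[1]/k-20,'score',round(s,3))
E
cat > k.py <<'E'
from h import *
T=snap('side')
p=np.array(proj(T,[.4725,.1655,.09]));print('px per 10mm up',np.array(proj(T,[.4725,.1655,.1]))-p,np.array(proj(T,[.4725,.1655,.11]))-p)
E
python3 k.py; python3 look.py 13 270 210 100 200 180 100; python3 track.py 11;python3 track.py 13
```

```text
px per 10mm up [ 0.06704464 -2.80587056] [ 0.13491684 -5.64637494]
t 12.03 p [0.4724 0.1654 0.2768] jaw 60.51 down [ 0.  0. -1.] F [ 0.45  0.64 -6.02] M [ 0.04 -0.15 -0.01] op 0.0236 q [ 0.21  0.22 -0.07  1.28  0.    0.72]
hook px [181.18538679 146.04024303] to ctr [ 1.77095310e-03  3.47785928e-03 -2.49306506e+00]
shift px 0.0 0.125 score 0.96
shift px -0.125 -0.125 score 0.954
```

View pics/c13.png

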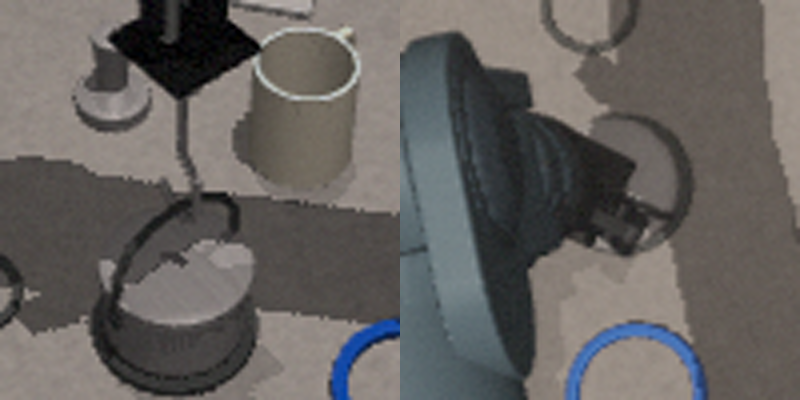

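Still seated (force 4.5 N net). Continue in 15 mm steps.

Emit:
carry_out([
  [[0, 0, 0.05], [0, 0, 0], 10],
  [[0, 0, 0.1], [0, 0, 0], 10],
  [[0, 0, 0.15], [0, 0, 0], 10],
  [[0, 0, 0.2], [0, 0, 0], 10],
  [[0, 0, 0.25], [0, 0, 0], 10],
  [[0, 0, 0.3], [0, 0, 0], 10],
  [[0, 0, 0.35], [0, 0, 0], 10],
  [[0, 0, 0.4], [0, 0, 0], 10],
  [[0, 0, 0.45], [0, 0, 0], 10],
  [[0, 0, 0.5], [0, 0, 0], 10],
])

```text
clock: 12.87
position: [0.4724, 0.1654, 0.2918]
tcp_rot: [-1.41, -0.822, 0.822]
contact_force: [-0.6, -0.1, -7.2]
opening: 0.0236
```

```bash
python3 look.py 14 270 210 100 200 180 100; python3 track.py 14
```

```text
t 12.97 p [0.4726 0.1654 0.292 ] jaw 60.51 down [ 0.001  0.    -1.   ] F [ 0.12  0.76 -6.84] M [-0.01 -0.03  0.03] op 0.0233 q [ 0.21  0.22 -0.03  1.32  0.    0.72]
hook px [181.38060161 127.21014009] to ctr [-3.03825262e-03  2.60506037e-03 -3.00084972e+00]
shift px 0.5 -1.5 score 0.854
```

View pics/c14.png

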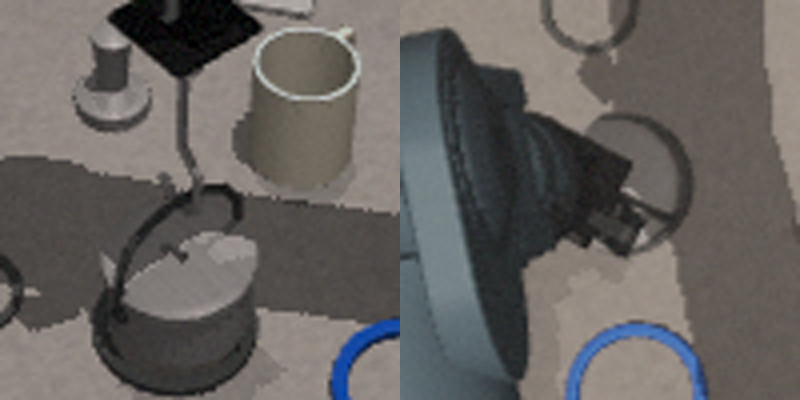

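```bash
python3 look.py 15 270 210 100 200 180 100; python3 track.py 15
```

```text
t 13.07 p [0.4725 0.1654 0.2918] jaw 60.51 down [ 0.  0. -1.] F [-0.23  0.28 -5.96] M [ 0.01 -0.04 -0.06] op 0.0237 q [ 0.21  0.22 -0.03  1.32  0.    0.72]
hook px [181.56003834 127.52925654] to ctr [ 2.47551556e-04  3.84126083e-03 -2.99242760e+00]
shift px 0.25 -1.875 score 0.872
```

Emit:
carry_out([
  [[0, 0, 0.03], [0, 0, 0], 10],
  [[0, 0, 0.07], [0, 0, 0], 10],
  [[0, 0, 0.12], [0, 0, 0], 10],
  [[0, 0, 0.17], [0, 0, 0], 10],
  [[0, 0, 0.22], [0, 0, 0], 10],
  [[0, 0, 0.27], [0, 0, 0], 10],
  [[0, 0, 0.32], [0, 0, 0], 10],
  [[0, 0, 0.37], [0, 0, 0], 10],
  [[0, 0, 0.42], [0, 0, 0], 10],
  [[0, 0, 0.46], [0, 0, 0], 10],
])

```text
clock: 13.9
position: [0.4725, 0.1654, 0.3057]
tcp_rot: [-1.41, -0.822, 0.822]
contact_force: [-0.3, 0.3, -6.3]
opening: 0.0232
```

```bash
python3 look.py 16 270 210 100 200 180 100; python3 track.py 16;python3 look.py 17 270 210 100 200 180 100; python3 track.py 17
```

```text
t 14.0 p [0.4726 0.1654 0.3058] jaw 60.51 down [ 0.001  0.    -1.   ] F [ 0.09 -1.   -7.44] M [-0.03 -0.03  0.03] op 0.0234 q [0.21 0.21 0.   1.36 0.   0.72]
hook px [181.8180565  109.88306306] to ctr [-2.57815943e-03  2.66866029e-03 -3.46053929e+00]
shift px 0.375 -5.25 score 0.722
t 14.1 p [0.4725 0.1654 0.3055] jaw 60.51 down [ 0.  0. -1.] F [ 0.18  0.25 -6.41] M [ 0.   -0.02  0.06] op 0.0231 q [0.21 0.22 0.   1.36 0.   0.72]
hook px [182.03123832 110.28292127] to ctr [ 1.52649714e-03  3.52570940e-03 -3.45081266e+00]
shift px 0.25 -5.625 score 0.716
```

View pics/c17.png

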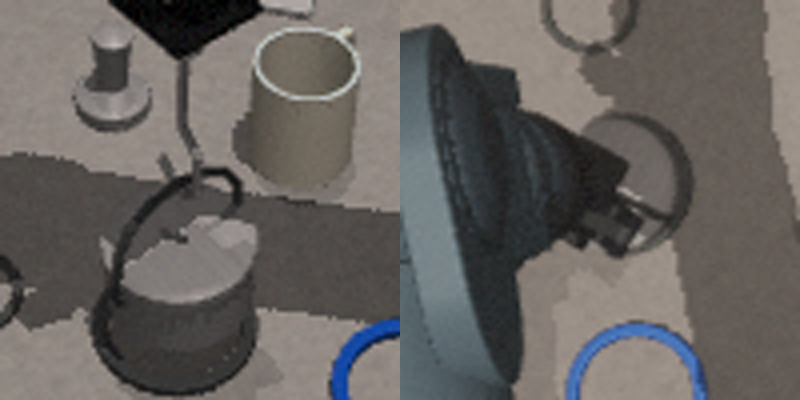

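Emit:
carry_out([
  [[0, 0, 0], [0, 0, 0], 10],
  [[0, 0, 0], [0, 0, 0], 10],
  [[0, 0, 0], [0, 0, 0], 10],
  [[0, 0, 0], [0, 0, 0], 10],
  [[0, 0, 0], [0, 0, 0], 10],
  [[0, 0, 0], [0, 0, 0], 10],
  [[0, 0, 0], [0, 0, 0], 10],
  [[0, 0, 0], [0, 0, 0], 10],
  [[0, 0, 0], [0, 0, 0], 10],
  [[0, 0, 0], [0, 0, 0], 10],
])

```text
clock: 14.93
position: [0.4724, 0.1654, 0.3055]
tcp_rot: [-1.41, -0.822, 0.822]
contact_force: [-1.5, -0.9, -6.3]
opening: 0.0235
```

```bash
python3 look.py 18 270 210 100 200 180 100; python3 track.py 18
python3 - <<'E'
import cv2,numpy as np
a=cv2.imread('pics/s11.png')[240:320,285:345];b=cv2.imread('pics/s18.png')[240:320,285:345]
cv2.imwrite('pics/z18.png',np.hstack([cv2.resize(cv2.convertScaleAbs(i,alpha=1.6),(390,520),interpolation=2) for i in (a,b)]))
E
```

```text
t 15.03 p [0.4724 0.1654 0.3055] jaw 60.51 down [ 0.  0. -1.] F [ 0.63  0.48 -7.25] M [0.03 0.02 0.02] op 0.0234 q [0.21 0.22 0.   1.36 0.   0.72]
hook px [182.06302352 110.27696143] to ctr [ 1.94066245e-03  4.09601089e-03 -3.45059888e+00]
shift px 0.375 -5.25 score 0.725
```

View pics/z18.png

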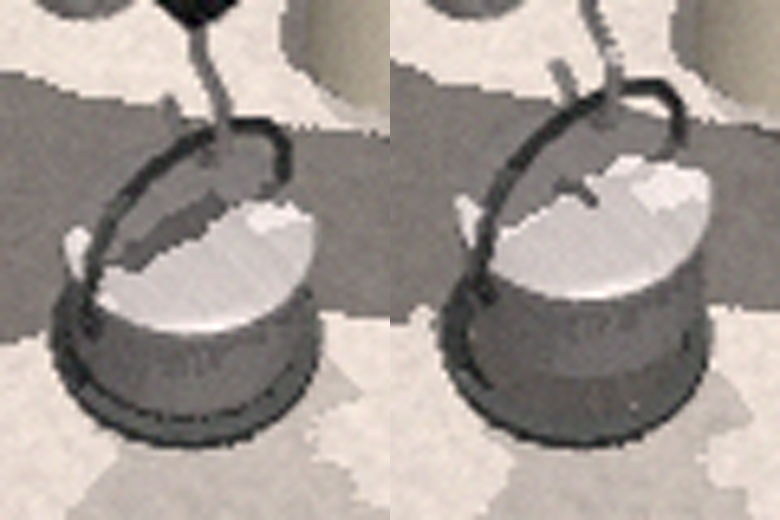

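Emit:
carry_out([
  [[0, 0, 0], [0, 0, 0], 10],
  [[0, 0, 0], [0, 0, 0], 10],
  [[0, 0, 0], [0, 0, 0], 10],
  [[0, 0, 0], [0, 0, 0], 10],
  [[0, 0, 0], [0, 0, 0], 10],
  [[0, 0, 0], [0, 0, 0], 10],
  [[0, 0, 0], [0, 0, 0], 10],
  [[0, 0, 0], [0, 0, 0], 10],
  [[0, 0, 0], [0, 0, 0], 10],
  [[0, 0, 0], [0, 0, 0], 10],
])

```text
clock: 15.87
position: [0.4724, 0.1654, 0.3055]
tcp_rot: [-1.41, -0.822, 0.822]
contact_force: [-0.4, -0.3, -6.2]
opening: 0.0239
```

Emit:
carry_out([
  [[0, 0, 0], [0, 0, 0], 10],
  [[0, 0, 0], [0, 0, 0], 10],
  [[0, 0, 0], [0, 0, 0], 10],
  [[0, 0, 0], [0, 0, 0], 10],
  [[0, 0, 0], [0, 0, 0], 10],
  [[0, 0, 0], [0, 0, 0], 10],
  [[0, 0, 0], [0, 0, 0], 10],
  [[0, 0, 0], [0, 0, 0], 10],
  [[0, 0, 0], [0, 0, 0], 10],
  [[0, 0, 0], [0, 0, 0], 10],
])

```text
clock: 16.7
position: [0.4724, 0.1654, 0.3055]
tcp_rot: [-1.41, -0.822, 0.822]
contact_force: [-0.3, 0.0, -7.4]
opening: 0.0234
```

Emit:
carry_out([
  [[0, 0, 0], [0, 0, 0], 10],
  [[0, 0, 0], [0, 0, 0], 10],
  [[0, 0, 0], [0, 0, 0], 10],
  [[0, 0, 0], [0, 0, 0], 10],
  [[0, 0, 0], [0, 0, 0], 10],
  [[0, 0, 0], [0, 0, 0], 10],
  [[0, 0, 0], [0, 0, 0], 10],
  [[0, 0, 0], [0, 0, 0], 10],
  [[0, 0, 0], [0, 0, 0], 10],
  [[0, 0, 0], [0, 0, 0], 10],
])

```text
clock: 17.53
position: [0.4725, 0.1654, 0.3055]
tcp_rot: [-1.41, -0.822, 0.822]
contact_force: [-0.1, 0.1, -6.4]
opening: 0.0236
```

```bash
python3 look.py 19 270 210 100 200 180 100; python3 track.py 19
```

```text
t 17.63 p [0.4724 0.1654 0.3055] jaw 60.51 down [ 0.  0. -1.] F [ 0.24  0.43 -7.18] M [-0.01 -0.08  0.01] op 0.0233 q [0.21 0.22 0.   1.36 0.   0.72]
hook px [182.07827647 110.24616065] to ctr [ 2.22519351e-03  4.10660151e-03 -3.45150880e+00]
shift px 0.375 -5.25 score 0.721
```

Emit:
carry_out([
  [[0, 0, -0.03], [0, 0, 0], 10],
  [[0, 0, -0.07], [0, 0, 0], 10],
  [[0, 0, -0.12], [0, 0, 0], 10],
  [[0, 0, -0.17], [0, 0, 0], 10],
  [[0, 0, -0.22], [0, 0, 0], 10],
  [[0, 0, -0.27], [0, 0, 0], 10],
  [[0, 0, -0.31], [0, 0, 0], 10],
  [[0, 0, -0.35], [0, 0, 0], 10],
  [[0, 0, -0.39], [0, 0, 0], 10],
  [[0, 0, -0.43], [0, 0, 0], 10],
])

```text
clock: 18.47
position: [0.4725, 0.1654, 0.2925]
tcp_rot: [-1.41, -0.822, 0.822]
contact_force: [-0.6, 0.0, -7.6]
opening: 0.0233
```

Emit:
carry_out([
  [[0, 0, -0.04], [0, 0, 0], 10],
  [[0, 0, -0.08], [0, 0, 0], 10],
  [[0, 0, -0.12], [0, 0, 0], 10],
  [[0, 0, -0.16], [0, 0, 0], 10],
  [[0, 0, -0.2], [0, 0, 0], 10],
  [[0, 0, -0.24], [0, 0, 0], 10],
  [[0, 0, -0.28], [0, 0, 0], 10],
  [[0, 0, -0.32], [0, 0, 0], 10],
  [[0, 0, -0.36], [0, 0, 0], 10],
  [[0, 0, -0.4], [0, 0, 0], 10],
])

```text
clock: 19.3
position: [0.4725, 0.1654, 0.2806]
tcp_rot: [-1.41, -0.822, 0.822]
contact_force: [-0.5, -0.4, -5.8]
opening: 0.0231
```

```bash
python3 look.py 20 270 210 100 200 180 100; python3 track.py 20
```

```text
t 19.4 p [0.4724 0.1653 0.2804] jaw 60.51 down [-0. -0. -1.] F [-0.77 -0.19 -6.29] M [-0.05  0.03 -0.05] op 0.0232 q [ 0.21  0.22 -0.06  1.29 -0.    0.72]
hook px [181.4666725  141.52655522] to ctr [ 0.00432337  0.0059844  -2.61455212]
shift px 0.25 -0.375 score 0.91
```

View pics/c20.png

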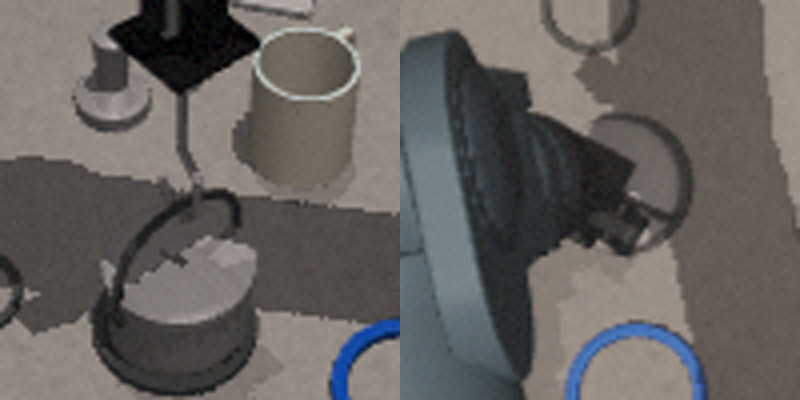

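Emit:
carry_out([
  [[0, 0, -0.06], [0, 0, 0], 10],
  [[0, 0, -0.12], [0, 0, 0], 10],
  [[0, 0, -0.18], [0, 0, 0], 10],
  [[0, 0, -0.24], [0, 0, 0], 10],
  [[0, 0, -0.3], [0, 0, 0], 10],
  [[0, 0, -0.36], [0, 0, 0], 10],
  [[0, 0, -0.42], [0, 0, 0], 10],
  [[0, 0, -0.48], [0, 0, 0], 10],
  [[0, 0, -0.55], [0, 0, 0], 10],
  [[0, 0, -0.62], [0, 0, 0], 10],
])

```text
clock: 20.23
position: [0.4725, 0.1654, 0.2619]
tcp_rot: [-1.41, -0.823, 0.822]
contact_force: [-0.5, -0.9, -4.6]
opening: 0.0232
```

```bash
python3 look.py 21 270 210 100 200 180 100; python3 track.py 21
python3 - <<'E'
import cv2,numpy as np
a=cv2.imread('pics/s12.png')[240:320,285:345];b=cv2.imread('pics/s21.png')[240:320,285:345]
cv2.imwrite('pics/z21.png',np.hstack([cv2.resize(cv2.convertScaleAbs(i,alpha=1.6),(390,520),interpolation=2) for i in (a,b)]))
print(np.abs(a.astype(int)-b).mean())
E
```

```text
t 20.33 p [0.4722 0.1653 0.2617] jaw 60.51 down [-0.001 -0.    -1.   ] F [-0.48 -0.08 -4.52] M [-0.25  0.13 -0.03] op 0.0233 q [ 0.21  0.22 -0.1   1.25 -0.    0.72]
hook px [181.14538185 164.30867234] to ctr [ 0.0084701   0.00729359 -1.98870646]
shift px 0.25 -0.125 score 0.958
3.524722222222222
```

View pics/z21.png

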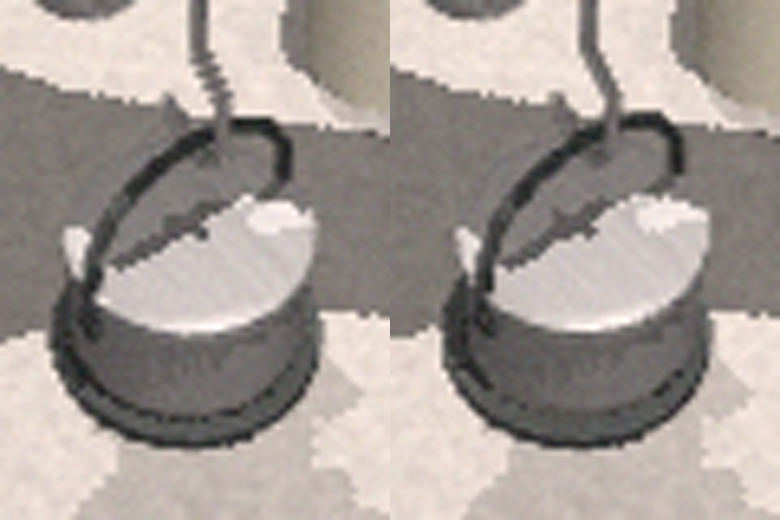

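Emit:
carry_out([
  [[0, 0, -0.1], [0, 0, 0], 10],
  [[0, 0, -0.2], [0, 0, 0], 10],
  [[0, 0, -0.3], [0, 0, 0], 10],
  [[0, 0, -0.4], [0, 0, 0], 10],
  [[0, 0, -0.5], [0, 0, 0], 10],
  [[0, 0, -0.6], [0, 0, 0], 10],
  [[0, 0, -0.7], [0, 0, 0], 10],
  [[0, 0, -0.8], [0, 0, 0], 10],
  [[0, 0, -0.9], [0, 0, 0], 10],
  [[0, 0, -1.0], [0, 0, 0], 10],
])

```text
clock: 21.17
position: [0.4727, 0.1656, 0.232]
tcp_rot: [-1.41, -0.823, 0.821]
contact_force: [-0.5, -0.2, -2.4]
opening: 0.0232
```

```bash
python3 look.py 22 270 210 100 200 180 100; python3 track.py 22
python3 - <<'E'
import cv2,numpy as np
a=cv2.imread('pics/s11.png')[240:320,285:345];b=cv2.imread('pics/s22.png')[240:320,285:345]
cv2.imwrite('pics/z22.png',np.hstack([cv2.resize(cv2.convertScaleAbs(i,alpha=1.6),(390,520),interpolation=2) for i in (a,b)]))
print(np.abs(a.astype(int)-b).mean())
E
```

```text
t 21.27 p [0.4725 0.1655 0.2317] jaw 60.51 down [ 0.  0. -1.] F [-0.11 -0.07 -1.91] M [-0.05  0.01 -0.01] op 0.0235 q [ 0.21  0.23 -0.17  1.17  0.    0.72]
hook px [179.67108504 199.70350274] to ctr [-0.00112513 -0.00142964 -0.99025451]
shift px 1.125 -0.125 score 0.873
7.476388888888889
```

View pics/z22.png

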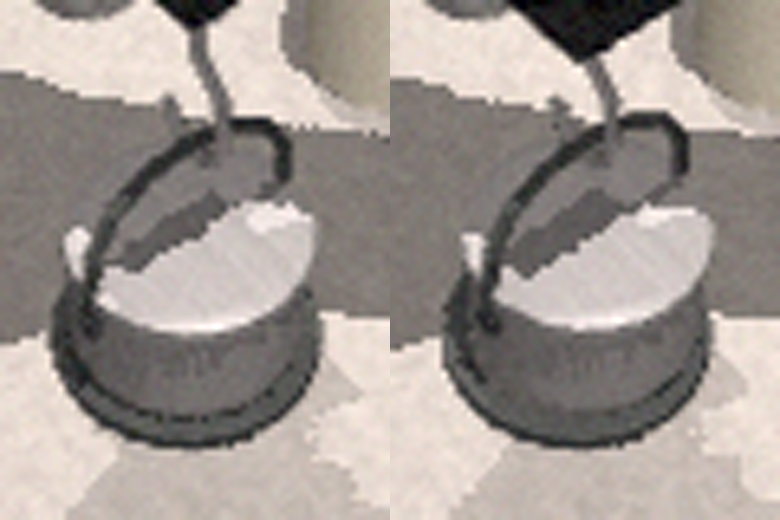

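Run:
```python
import cv2,numpy as np
a=cv2.imread('pics/t10.png')[200:250,230:280];b=cv2.imread('pics/t22.png')[200:250,230:280]
cv2.imwrite('pics/z23.png',np.hstack([cv2.resize(cv2.convertScaleAbs(i,alpha=1.6),(400,400),interpolation=2) for i in (a,b)]))
# subpixel shifts: side body patches & top right rim patches
def sh(f1,f2,x,y,w,h):
    A=cv2.imread(f1,0)[y:y+h,x:x+w];B=cv2.imread(f2,0)[y-6:y+h+6,x-6:x+w+6];k=8
    up=lambda i:cv2.resize(i,None,fx=k,fy=k,interpolation=cv2.INTER_CUBIC)
    m=cv2.matchTemplate(up(B),up(A),cv2.TM_CCOEFF_NORMED);_,s,_,l=cv2.minMaxLoc(m);return l[0]/k-6,l[1]/k-6,round(s,3)
print('lid lower edge',sh('pics/s11.png','pics/s22.png',302,282,32,12))
print('leg',sh('pics/s11.png','pics/s22.png',294,270,10,24))
print('right wire',sh('pics/s11.png','pics/s22.png',322,256,10,14))
print('top wire corner',sh('pics/t11.png','pics/t22.png',262,228,10,10))
print('ring (static)',sh('pics/s11.png','pics/s22.png',296,300,36,12), 'blue',sh('pics/s11.png','pics/s22.png',350,285,40,40))
for n in (12,17,20,21,22): print(n,'lid edge',sh('pics/s11.png','pics/s%d.png'%n,302,282,32,12),'leg',sh('pics/s11.png','pics/s%d.png'%n,294,270,10,24))
```

```text
lid lower edge (0.875, -0.625, 0.954)
leg (1.25, -0.25, 0.917)
right wire (1.125, -0.75, 0.948)
top wire corner (0.5, 0.5, 0.926)
ring (static) (0.0, 0.0, 0.988) blue (0.0, 0.0, 0.993)
12 lid edge (0.0, 0.0, 0.995) leg (0.0, 0.0, 0.977)
17 lid edge (0.375, -5.625, 0.98) leg (0.25, -5.75, 0.892)
20 lid edge (0.25, -0.375, 0.981) leg (0.375, -0.125, 0.932)
21 lid edge (0.25, -0.375, 0.983) leg (0.375, 0.0, 0.937)
22 lid edge (0.875, -0.625, 0.954) leg (1.25, -0.25, 0.917)
```

View pics/z23.png

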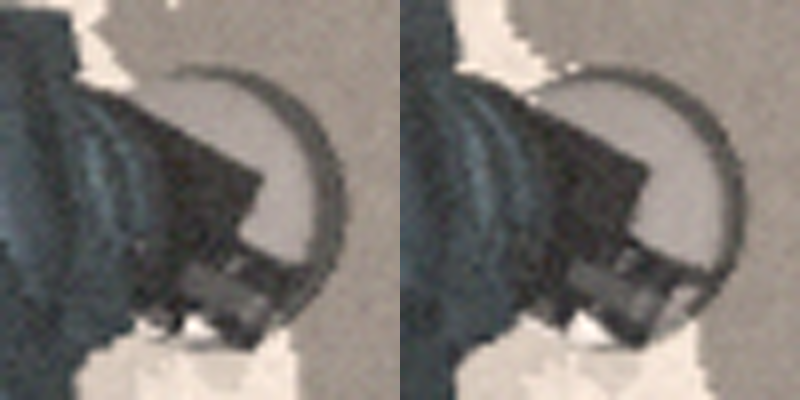

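```bash
cat > arc.py <<'E'
from h import *
import sys
T=snap('top')
from scipy.optimize import least_squares
def edges(n,c0,r0,r1,angs,sign,k):
    g=cv2.GaussianBlur(cv2.imread('pics/t%s.png'%n,0).astype(np.float32),(0,0),.6);P=[]
    for a in np.radians(angs):
        rr=np.arange(r0,r1,.1);x=(c0[0]+rr*np.cos(a)).astype(np.float32);y=(c0[1]+rr*np.sin(a)).astype(np.float32)
        p=cv2.remap(g,x[None],y[None],cv2.INTER_CUBIC)[0];d=np.diff(p)*sign;i=d.argmax()
        if d[i]>k:P.append((x[i],y[i]))
    return P
def fit(P,z,R):
    X=np.array([onz(T,*p,z)[:2] for p in P])
    f=lambda c:np.hypot(X[:,0]-c[0],X[:,1]-c[1])-R
    s=least_squares(f,X.mean(0)+[0,.02],loss='soft_l1',f_scale=.001);return s.x,np.median(np.abs(s.fun)),len(P)
for n in sys.argv[1:]:
    A=range(-75,35,4)
    print(n,'lid',fit(edges(n,(252.9,225.4),14,18.5,A,-1,.8),.066,.0455),'ring',fit(edges(n,(255.5,224.5),16.5,21.5,range(-60,30,4),1,.8),.006,.052))
E
python3 arc.py 4 9 10 11 12 20 21 22
```

```text
4 lid (array([0.47305153, 0.1672269 ]), np.float64(0.0005942610017104361), 27) ring (array([0.47278512, 0.16799002]), np.float64(0.0004524358025683739), 23)
9 lid (array([0.47285639, 0.16689944]), np.float64(0.00046711274137516134), 27) ring (array([0.47276522, 0.16790886]), np.float64(0.0003430112926300216), 23)
10 lid (array([0.47336997, 0.16743924]), np.float64(0.00046972406939962616), 28) ring (array([0.47293725, 0.16796886]), np.float64(0.00032033786238731127), 23)
11 lid (array([0.47310447, 0.16709903]), np.float64(0.0006376300590356238), 27) ring (array([0.47299734, 0.16793937]), np.float64(0.00030461916753802415), 23)
12 lid (array([0.47302825, 0.1670665 ]), np.float64(0.0006993708174943616), 27) ring (array([0.47325532, 0.16794217]), np.float64(0.00036164391506906396), 23)
20 lid (array([0.47232034, 0.16596892]), np.float64(0.0005046738109157622), 27) ring (array([0.47255892, 0.16800878]), np.float64(0.00034076258582197566), 23)
21 lid (array([0.4719756 , 0.16582716]), np.float64(0.0005562628543956324), 27) ring (array([0.47297606, 0.16792581]), np.float64(0.0003073620838552893), 23)
22 lid (array([0.47096126, 0.16371137]), np.float64(0.0006373171821582764), 28) ring (array([0.47252478, 0.16800125]), np.float64(0.0002678416325080091), 23)
```

Emit:
carry_out([
  [[0, 0, 0.1], [0, 0, 0], 10],
  [[0, 0, 0.25], [0, 0, 0], 10],
  [[0, 0, 0.4], [0, 0, 0], 10],
  [[0, 0, 0.55], [0, 0, 0], 10],
  [[0, 0, 0.7], [0, 0, 0], 10],
  [[0, 0, 0.85], [0, 0, 0], 10],
  [[0, 0, 1.0], [0, 0, 0], 10],
  [[0, 0, 1.15], [0, 0, 0], 10],
  [[0, 0, 1.3], [0, 0, 0], 10],
  [[0, 0, 1.4], [0, 0, 0], 10],
])

```text
clock: 22.15
position: [0.4724, 0.1654, 0.2744]
tcp_rot: [-1.41, -0.822, 0.822]
contact_force: [-0.1, -0.1, -5.8]
opening: 0.0234
```

```bash
python3 look.py 24 270 210 100 200 180 100; python3 arc.py 24
```

```text
t 22.25 p [0.4725 0.1654 0.2744] jaw 60.51 down [ 0.  0. -1.] F [ 0.04 -0.13 -5.54] M [0.03 0.   0.01] op 0.0235 q [ 0.21  0.22 -0.07  1.28  0.    0.72]
hook px [180.96067593 148.87176993] to ctr [-1.63565106e-03  4.07752073e-03 -2.41372990e+00]
24 lid (array([0.4707786 , 0.16355749]), np.float64(0.0006667273331354973), 27) ring (array([0.47260809, 0.16800751]), np.float64(0.0003278812545508547), 23)
```

Emit:
carry_out([
  [[0, 0, 0.08], [0, 0, 0], 10],
  [[0, 0, 0.16], [0, 0, 0], 10],
  [[0, 0, 0.24], [0, 0, 0], 10],
  [[0, 0, 0.32], [0, 0, 0], 10],
  [[0, 0, 0.4], [0, 0, 0], 10],
  [[0, 0, 0.48], [0, 0, 0], 10],
  [[0, 0, 0.56], [0, 0, 0], 10],
  [[0, 0, 0.64], [0, 0, 0], 10],
  [[0, 0, 0.72], [0, 0, 0], 10],
  [[0, 0, 0.78], [0, 0, 0], 10],
])

```text
clock: 23.13
position: [0.4725, 0.1654, 0.2978]
tcp_rot: [-1.41, -0.823, 0.822]
contact_force: [-0.3, -0.1, -7.5]
opening: 0.0235
```

```bash
python3 look.py 25 270 210 100 200 180 100; python3 track.py 25; sed 's/\.066,/.076,/' arc.py > arc2.py; python3 arc2.py 25; sed 's/\.066,/.084,/' arc.py > arc3.py; python3 arc3.py 17 19
```

```text
t 23.23 p [0.4726 0.1654 0.2979] jaw 60.51 down [ 0.001  0.    -1.   ] F [ 0.15  0.34 -6.8 ] M [ 0.01 -0.03 -0.01] op 0.0232 q [ 0.21  0.22 -0.02  1.34  0.    0.72]
hook px [181.46717467 119.87883497] to ctr [-4.99396803e-03  3.11742129e-03 -3.19505751e+00]
shift px 0.75 -3.75 score 0.805
25 lid (array([0.47237233, 0.16529492]), np.float64(0.00045361302612681453), 28) ring (array([0.47258688, 0.16800526]), np.float64(0.0003361270143802178), 23)
17 lid (array([0.47225014, 0.16616409]), np.float64(0.0005328770399881423), 28) ring (array([0.47280861, 0.16784898]), np.float64(0.0003088054115862743), 23)
19 lid (array([0.47209518, 0.16605672]), np.float64(0.0004060000501779279), 28) ring (array([0.47253912, 0.16801123]), np.float64(0.0003440829972262832), 23)
```

View pics/c25.png

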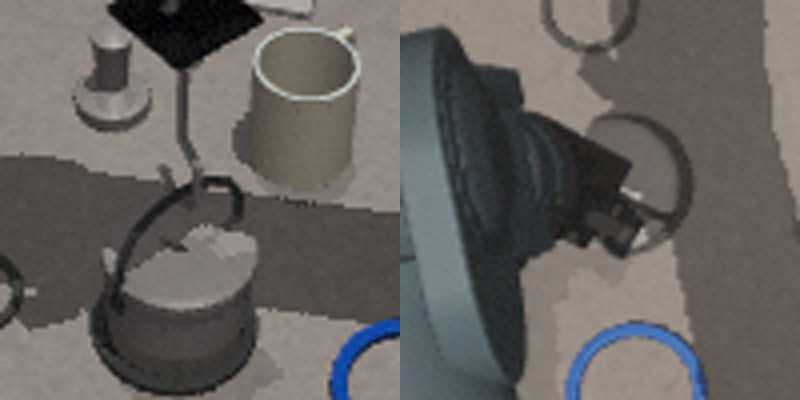

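Emit:
carry_out([
  [[0.01, 0.03, 0], [0, 0, 0], 10],
  [[0.02, 0.06, 0], [0, 0, 0], 10],
  [[0.04, 0.09, 0], [0, 0, 0], 10],
  [[0.045, 0.105, 0], [0, 0, 0], 10],
  [[0.045, 0.105, 0], [0, 0, 0], 10],
  [[0.045, 0.105, 0], [0, 0, 0], 10],
  [[0.045, 0.105, 0], [0, 0, 0], 10],
  [[0.045, 0.105, -0.03], [0, 0, 0], 10],
  [[0.045, 0.105, -0.06], [0, 0, 0], 10],
  [[0.045, 0.105, -0.1], [0, 0, 0], 10],
])

```text
clock: 24.17
position: [0.4738, 0.1685, 0.2944]
tcp_rot: [-1.41, -0.822, 0.822]
contact_force: [0.2, 0.4, -6.9]
opening: 0.0229
```

Emit:
carry_out([
  [[0, 0, -0.04], [0, 0, 0], 10],
  [[0, 0, -0.08], [0, 0, 0], 10],
  [[0, 0, -0.12], [0, 0, 0], 10],
  [[0, 0, -0.16], [0, 0, 0], 10],
  [[0, 0, -0.2], [0, 0, 0], 10],
  [[0, 0, -0.24], [0, 0, 0], 10],
  [[0, 0, -0.28], [0, 0, 0], 10],
  [[0, 0, -0.32], [0, 0, 0], 10],
  [[0, 0, -0.36], [0, 0, 0], 10],
  [[0, 0, -0.4], [0, 0, 0], 10],
])

```text
clock: 25.0
position: [0.4739, 0.1686, 0.2824]
tcp_rot: [-1.41, -0.823, 0.822]
contact_force: [-0.3, 1.2, -5.4]
opening: 0.0234
```

Emit:
carry_out([
  [[0, 0, -0.06], [0, 0, 0], 10],
  [[0, 0, -0.12], [0, 0, 0], 10],
  [[0, 0, -0.18], [0, 0, 0], 10],
  [[0, 0, -0.24], [0, 0, 0], 10],
  [[0, 0, -0.3], [0, 0, 0], 10],
  [[0, 0, -0.36], [0, 0, 0], 10],
  [[0, 0, -0.42], [0, 0, 0], 10],
  [[0, 0, -0.48], [0, 0, 0], 10],
  [[0, 0, -0.55], [0, 0, 0], 10],
  [[0, 0, -0.62], [0, 0, 0], 10],
])

```text
clock: 25.83
position: [0.474, 0.1686, 0.2638]
tcp_rot: [-1.41, -0.823, 0.822]
contact_force: [0.1, 0.2, -4.2]
opening: 0.0234
```

```bash
python3 look.py 26 270 210 100 200 180 100; python3 track.py 26;python3 arc.py 26
```

```text
t 25.93 p [0.4737 0.1685 0.2635] jaw 60.51 down [-0.  0. -1.] F [ 0.64  1.1  -5.21] M [ 0.17 -0.12  0.05] op 0.0233 q [ 0.22  0.23 -0.09  1.25  0.    0.73]
hook px [176.82166966 165.23332554] to ctr [-0.03854278 -0.10071235 -2.05058839]
shift px -0.125 0.125 score 0.952
26 lid (array([0.47272482, 0.16821861]), np.float64(0.0005238816332248306), 27) ring (array([0.47236087, 0.16799853]), np.float64(0.0003510581048245115), 23)
```

Emit:
carry_out([
  [[0, 0, -0.05], [0, 0, 0], 10],
  [[0, 0, -0.1], [0, 0, 0], 10],
  [[0, 0, -0.15], [0, 0, 0], 10],
  [[0, 0, -0.2], [0, 0, 0], 10],
  [[0, 0, -0.25], [0, 0, 0], 10],
  [[0, 0, -0.3], [0, 0, 0], 10],
  [[0, 0, -0.35], [0, 0, 0], 10],
  [[0, 0, -0.4], [0, 0, 0], 10],
  [[0, 0, -0.45], [0, 0, 0], 10],
  [[0, 0, -0.5], [0, 0, 0], 10],
])

```text
clock: 26.82
position: [0.4739, 0.1686, 0.2488]
tcp_rot: [-1.41, -0.823, 0.822]
contact_force: [0.3, 0.4, -3.0]
opening: 0.0237
```

```bash
python3 look.py 27 270 210 100 200 180 100; python3 track.py 27;python3 arc.py 27
```

```text
t 26.92 p [0.4737 0.1685 0.2486] jaw 60.51 down [-0.  0. -1.] F [ 0.21  0.92 -2.7 ] M [ 0.21 -0.18  0.01] op 0.0238 q [ 0.22  0.23 -0.13  1.21  0.    0.73]
hook px [176.30429142 182.90311189] to ctr [-0.0413384  -0.10041174 -1.55424405]
shift px -0.375 0.625 score 0.945
27 lid (array([0.47293921, 0.16865033]), np.float64(0.0004193614229935014), 27) ring (array([0.4727875 , 0.16794753]), np.float64(0.0003546658102706046), 23)
```

Emit:
carry_out([
  [[0, 0, -0.05], [0, 0, 0], 10],
  [[0, 0, -0.1], [0, 0, 0], 10],
  [[0, 0, -0.15], [0, 0, 0], 10],
  [[0, 0, -0.2], [0, 0, 0], 10],
  [[0, 0, -0.25], [0, 0, 0], 10],
  [[0, 0, -0.3], [0, 0, 0], 10],
  [[0, 0, -0.35], [0, 0, 0], 10],
  [[0, 0, -0.4], [0, 0, 0], 10],
  [[0, 0, -0.45], [0, 0, 0], 10],
  [[0, 0, -0.5], [0, 0, 0], 10],
])

```text
clock: 27.8
position: [0.4738, 0.1684, 0.2337]
tcp_rot: [-1.41, -0.822, 0.822]
contact_force: [-0.1, 0.0, -2.3]
opening: 0.0236
```

```bash
python3 look.py 28 270 210 100 200 180 100; python3 track.py 28;python3 arc.py 28;  python3 - <<'E'
import cv2,numpy as np
a=cv2.imread('pics/s11.png')[240:320,285:345];b=cv2.imread('pics/s28.png')[240:320,285:345]
cv2.imwrite('pics/z28.png',np.hstack([cv2.resize(cv2.convertScaleAbs(i,alpha=1.6),(390,520),interpolation=2) for i in (a,b)]))
E
```

```text
t 27.9 p [0.4736 0.1684 0.2335] jaw 60.51 down [-0. -0. -1.] F [ 0.31  0.74 -2.66] M [ 0.09 -0.06  0.01] op 0.0229 q [ 0.22  0.24 -0.16  1.18 -0.    0.73]
hook px [176.24971472 200.40958048] to ctr [-0.03647393 -0.0952752  -1.05142337]
shift px -0.625 1.0 score 0.908
28 lid (array([0.47325988, 0.16909893]), np.float64(0.0004606311848285166), 27) ring (array([0.47286   , 0.16806446]), np.float64(0.0003395774523693093), 23)
```

View pics/z28.png

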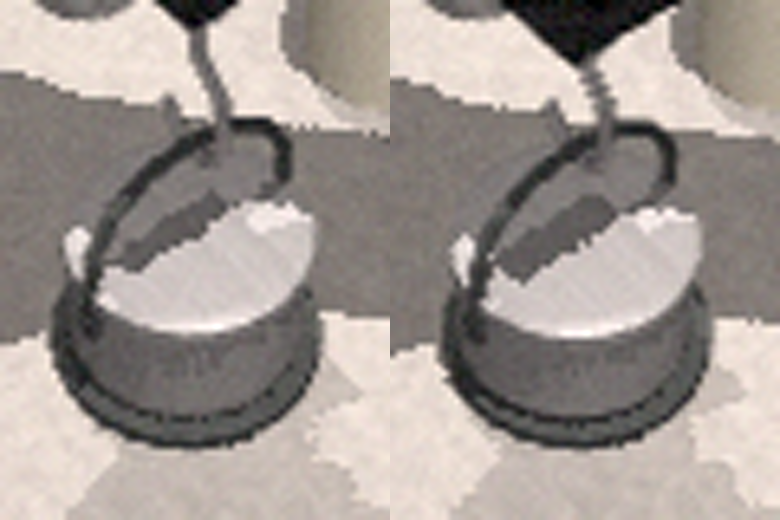

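Emit:
carry_out([
  [[0, 0, -0.1], [0, 0, 0], 10],
  [[0, 0, -0.2], [0, 0, 0], 10],
  [[0, 0, -0.3], [0, 0, 0], 10],
  [[0, 0, -0.42], [0, 0, 0], 10],
  [[0, 0, -0.54], [0, 0, 0], 10],
  [[0, 0, -0.66], [0, 0, 0], 10],
  [[0, 0, -0.78], [0, 0, 0], 10],
  [[0, 0, -0.9], [0, 0, 0], 10],
  [[0, 0, -1.0], [0, 0, 0], 10],
  [[0, 0, -1.04], [0, 0, 0], 10],
])

```text
clock: 28.78
position: [0.4735, 0.1685, 0.202]
tcp_rot: [-1.409, -0.822, 0.823]
contact_force: [0.1, 0.3, -2.1]
opening: 0.0234
```

```bash
python3 look.py 29 270 210 100 200 180 100; python3 arc.py 29;  python3 - <<'E'
import cv2,numpy as np
a=cv2.imread('pics/s10.png')[240:320,285:345];b=cv2.imread('pics/s29.png')[240:320,285:345]
cv2.imwrite('pics/z29.png',np.hstack([cv2.resize(cv2.convertScaleAbs(i,alpha=1.6),(390,520),interpolation=2) for i in (a,b)]))
E
```

```text
t 28.88 p [0.4736 0.1685 0.2023] jaw 60.51 down [-0.001 -0.    -1.   ] F [-0.47 -0.41 -1.21] M [-0.04 -0.01  0.01] op 0.0233 q [ 0.22  0.25 -0.22  1.1   0.    0.73]
hook px [175.40269518 235.98451629] to ctr [-0.03650979 -0.09872724 -0.01020014]
29 lid (array([0.4732485 , 0.16909339]), np.float64(0.0004381992370111401), 27) ring (array([0.47290149, 0.16791504]), np.float64(0.000298820378650963), 23)
```

View pics/z29.png

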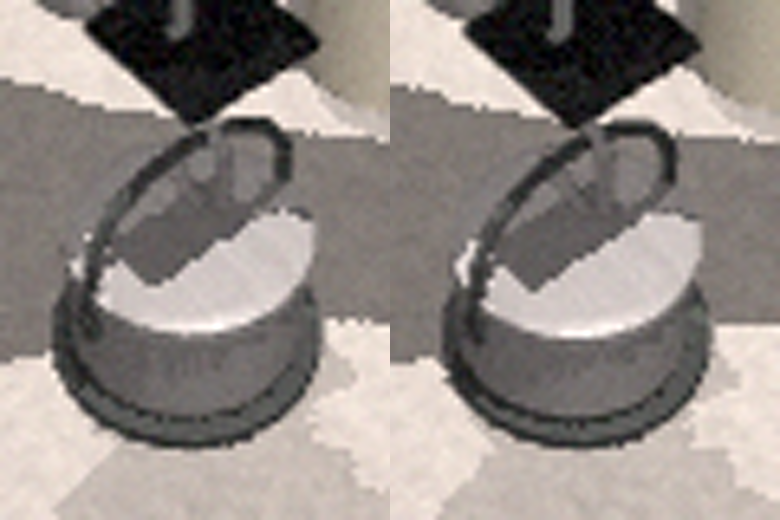

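Emit:
carry_out([
  [[-0.1, 0.06, 0], [0, 0, 0], 10],
  [[-0.26, 0.15, 0], [0, 0, 0], 10],
  [[-0.46, 0.26, 0], [0, 0, 0], 10],
  [[-0.67, 0.38, 0], [0, 0, 0], 10],
  [[-0.88, 0.5, 0], [0, 0, 0], 10],
  [[-1.09, 0.62, 0], [0, 0, 0], 10],
  [[-1.35, 0.76, 0], [0, 0, 0], 10],
  [[-1.65, 0.93, 0], [0, 0, 0], 10],
  [[-1.95, 1.1, 0], [0, 0, 0], 10],
  [[-2.17, 1.23, 0], [0, 0, 0], 10],
])

```text
clock: 29.77
position: [0.4072, 0.206, 0.2026]
tcp_rot: [-1.409, -0.822, 0.823]
contact_force: [0.4, -0.1, -1.7]
opening: 0.0235
```

```bash
python3 look.py 30 260 200 120 200 180 100; python3 arc.py 30;python3 - <<'E'
import numpy as np
from h import *
s=sensors.read_state()
print((np.array([.5359,-.1824,.3])-s['position'])/.03)
E
```

```text
t 29.87 p [0.4073 0.206  0.2026] jaw 60.61 down [-0.001  0.    -1.   ] F [-1.23 -0.11 -1.52] M [-0.   -0.    0.03] op 0.0234 q [ 0.33  0.16 -0.33  1.08  0.    0.84]
hook px [249.27305232 296.9844663 ] to ctr [ 2.17480145 -1.35050188 -0.02100229]
30 lid (array([0.47324965, 0.16908709]), np.float64(0.0004634719866389303), 27) ring (array([0.47298362, 0.16746146]), np.float64(0.0007405119079793923), 23)
[  4.25887126 -12.9386113    3.24358987]
```

View pics/c30.png

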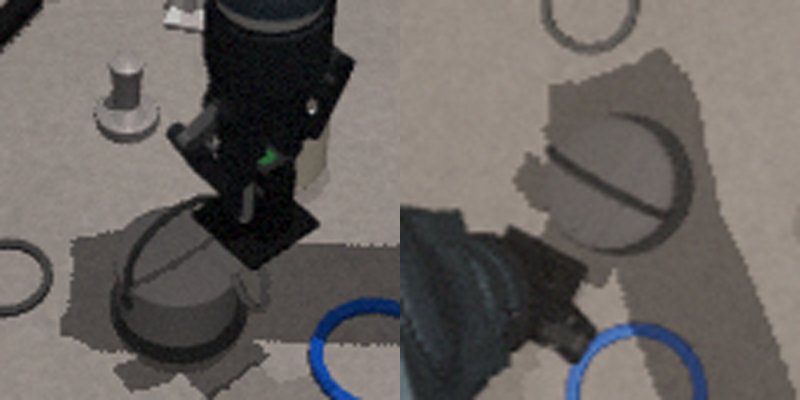

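Emit:
carry_out([
  [[0, 0, 0.3], [0, 0, 0], 10],
  [[0, 0, 0.9], [0, 0, 0], 10],
  [[0, 0, 1.6], [0, 0, 0], 10],
  [[0, 0, 2.3], [0, 0, 0], 10],
  [[0.05, -0.15, 2.9], [0, 0, 0.1], 10],
  [[0.2, -0.6, 3.24], [0, 0, 0.4], 10],
  [[0.46, -1.4, 3.24], [0, 0, 0.8], 10],
  [[0.76, -2.3, 3.24], [0, 0, 1.3], 10],
  [[1.06, -3.2, 3.24], [0, 0, 1.8], 10],
  [[1.36, -4.1, 3.24], [0, 0, 2.3], 10],
])

```text
clock: 30.75
position: [0.4504, 0.0809, 0.3008]
tcp_rot: [-1.342, -0.978, 0.975]
contact_force: [-0.3, -0.1, -1.5]
opening: 0.0235
```

Emit:
carry_out([
  [[0.3, -0.9, 0], [0, 0, 0.5], 10],
  [[0.6, -1.8, 0], [0, 0, 1.0], 10],
  [[0.9, -2.7, 0], [0, 0, 1.5], 10],
  [[1.2, -3.6, 0], [0, 0, 2.1], 10],
  [[1.5, -4.5, 0], [0, 0, 2.7], 10],
  [[1.8, -5.4, 0], [0, 0, 3.3], 10],
  [[2.1, -6.3, 0], [0, 0, 3.9], 10],
  [[2.4, -7.2, 0], [0, 0, 4.5], 10],
  [[2.65, -7.95, 0], [0, 0, 4.95], 10],
  [[2.84, -8.55, 0], [0, 0, 5.14], 10],
])

```text
clock: 31.58
position: [0.5354, -0.1769, 0.3002]
tcp_rot: [-1.144, -1.307, 1.308]
contact_force: [0.7, 0.3, -0.8]
opening: 0.0232
```

```bash
python3 look.py 31 280 80 120 320 140 100
python3 - <<'E'
import numpy as np
from h import *
s=sensors.read_state()
print((np.array([.5359,-.1824,.142])-s['position'])/.03)
E
```

```text
t 31.68 p [ 0.5356 -0.1776  0.2998] jaw 97.48 down [ 0.001 -0.001 -1.   ] F [-0.92 -0.59 -1.67] M [ 0.07  0.04 -0.02] op 0.0234 q [-0.43  0.35  0.17  1.39 -0.   -0.56]
hook px [197.75913932 244.43318408] to ctr [-2.10450248 11.43664929 -3.25912109]
[ 0.00883085 -0.16001737 -5.25912109]
```

View pics/c31.png

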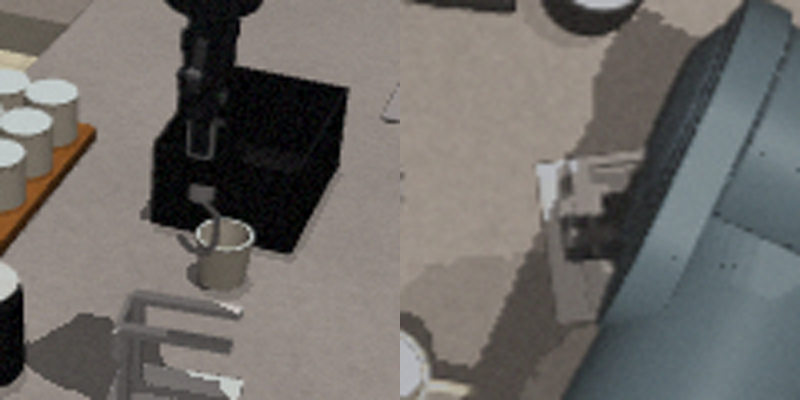

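Emit:
carry_out([
  [[0.01, -0.1, 0], [0, 0, 0.06], 10],
  [[0.01, -0.16, 0], [0, 0, 0.06], 10],
  [[0.01, -0.16, -0.2], [0, 0, 0.06], 10],
  [[0.01, -0.16, -0.5], [0, 0, 0.06], 10],
  [[0.01, -0.16, -0.9], [0, 0, 0.06], 10],
  [[0.01, -0.16, -1.3], [0, 0, 0.06], 10],
  [[0.01, -0.16, -1.6], [0, 0, 0.06], 10],
  [[0.01, -0.16, -1.8], [0, 0, 0.06], 10],
  [[0.01, -0.16, -1.9], [0, 0, 0.06], 10],
  [[0.01, -0.16, -1.9], [0, 0, 0.06], 10],
])

```text
clock: 32.52
position: [0.5345, -0.1784, 0.242]
tcp_rot: [-1.138, -1.311, 1.312]
contact_force: [0.1, -0.4, -1.5]
opening: 0.0233
```

```bash
python3 look.py 32 280 80 120 320 140 100
python3 - <<'E'
import numpy as np
from h import *
s=sensors.read_state()
print((np.array([.5359,-.1824,.142])-s['position'])/.03)
E
```

```text
t 32.62 p [ 0.5351 -0.1789  0.2432] jaw 98.02 down [ 0. -0. -1.] F [-0.04  0.07 -1.65] M [ 0.03 -0.06  0.02] op 0.0237 q [-0.44  0.36  0.03  1.25  0.   -0.57]
hook px [195.44649073 297.43739159] to ctr [-2.08769204 11.47855243 -1.37257808]
[ 0.02564129 -0.11811423 -3.37257808]
```

View pics/c32.png

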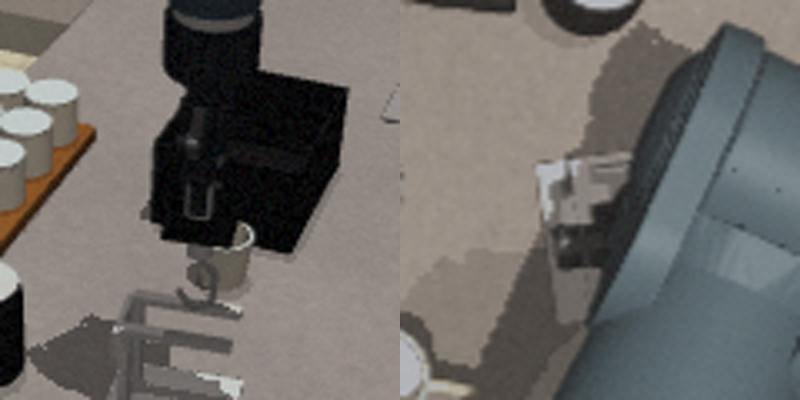

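Emit:
carry_out([
  [[0.03, -0.12, 0], [0, 0, -0.04], 10],
  [[0.03, -0.12, 0], [0, 0, -0.04], 10],
  [[0.03, -0.12, 0], [0, 0, -0.04], 10],
  [[0.03, -0.12, 0], [0, 0, -0.04], 10],
  [[0.03, -0.12, -0.15], [0, 0, -0.04], 10],
  [[0.03, -0.12, -0.35], [0, 0, -0.04], 10],
  [[0.03, -0.12, -0.6], [0, 0, -0.04], 10],
  [[0.03, -0.12, -0.85], [0, 0, -0.04], 10],
  [[0.03, -0.12, -1.05], [0, 0, -0.04], 10],
  [[0.03, -0.12, -1.1], [0, 0, -0.04], 10],
])

```text
clock: 33.45
position: [0.5349, -0.182, 0.2079]
tcp_rot: [-1.138, -1.308, 1.309]
contact_force: [-1.8, -0.1, -1.7]
opening: 0.0234
```

```bash
python3 look.py 33 280 80 120 320 140 100
python3 - <<'E'
import numpy as np
from h import *
s=sensors.read_state()
print((np.array([.5359,-.1824,.142])-s['position'])/.03)
E
```

```text
t 33.55 p [ 0.5354 -0.1822  0.209 ] jaw 97.81 down [-0.002  0.001 -1.   ] F [ 0.44  0.36 -1.17] M [-0.03 -0.01 -0.03] op 0.0234 q [-0.44  0.37 -0.03  1.17  0.   -0.58]
hook px [194.5104585  326.26308431] to ctr [-2.09526164 11.59012497 -0.23189049]
[ 0.0180717  -0.0065417  -2.23189049]
```

View pics/c33.png

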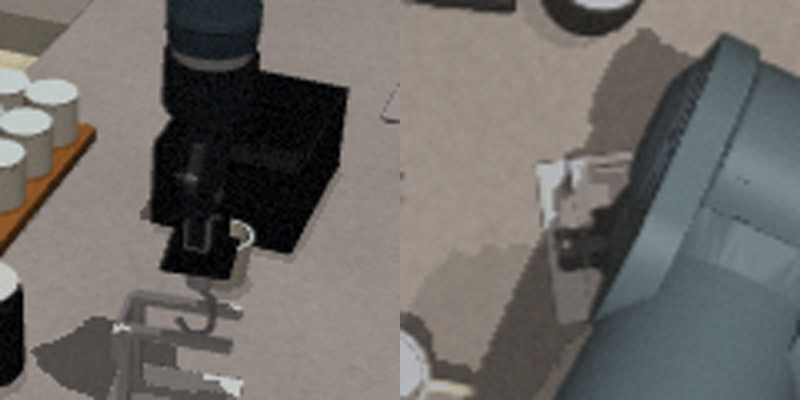

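On line; lower to just above seating, then the last millimetres slowly.

Emit:
carry_out([
  [[0.01, 0, -0.2], [0, 0, 0], 10],
  [[0.01, 0, -0.45], [0, 0, 0], 10],
  [[0.01, 0, -0.7], [0, 0, 0], 10],
  [[0.01, 0, -0.95], [0, 0, 0], 10],
  [[0.01, 0, -1.2], [0, 0, 0], 10],
  [[0.01, 0, -1.45], [0, 0, 0], 10],
  [[0.01, 0, -1.7], [0, 0, 0], 10],
  [[0.01, 0, -1.9], [0, 0, 0], 10],
  [[0.01, 0, -2.0], [0, 0, 0], 10],
  [[0.01, 0, -2.05], [0, 0, 0], 10],
])

```text
clock: 34.38
position: [0.5358, -0.1823, 0.1475]
tcp_rot: [-1.14, -1.308, 1.309]
contact_force: [-0.1, -0.2, -1.2]
opening: 0.0232
```

Emit:
carry_out([
  [[0, 0, -0.02], [0, 0, 0], 10],
  [[0, 0, -0.04], [0, 0, 0], 10],
  [[0, 0, -0.06], [0, 0, 0], 10],
  [[0, 0, -0.08], [0, 0, 0], 10],
  [[0, 0, -0.1], [0, 0, 0], 10],
  [[0, 0, -0.12], [0, 0, 0], 10],
  [[0, 0, -0.14], [0, 0, 0], 10],
  [[0, 0, -0.16], [0, 0, 0], 10],
  [[0, 0, -0.16], [0, 0, 0], 10],
  [[0, 0, -0.16], [0, 0, 0], 10],
])

```text
clock: 35.22
position: [0.5361, -0.1824, 0.1435]
tcp_rot: [-1.141, -1.309, 1.309]
contact_force: [-0.1, -0.3, -1.6]
opening: 0.0236
```

```bash
python3 look.py 34 280 100 100 320 140 100
```

```text
t 35.32 p [ 0.5362 -0.1825  0.1435] jaw 97.81 down [-0.  0. -1.] F [ 0.99  0.3  -1.8 ] M [ 0.07 -0.03 -0.01] op 0.0239 q [-0.44  0.41 -0.15  1.01  0.   -0.58]
hook px [228.24777221 378.73692811] to ctr [-2.12274438 11.59925259  1.94845509]
```

View pics/c34.png

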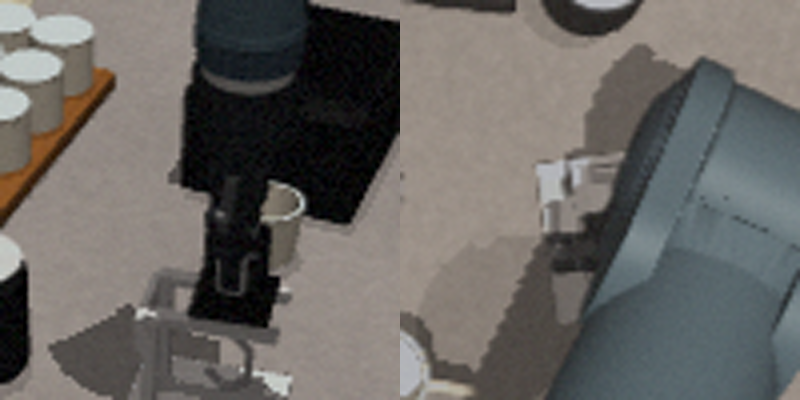

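Emit:
carry_out([
  [[0, 0, -0.02], [0, 0, 0], 10],
  [[0, 0, -0.04], [0, 0, 0], 10],
  [[0, 0, -0.06], [0, 0, 0], 10],
  [[0, 0, -0.08], [0, 0, 0], 10],
  [[0, 0, -0.08], [0, 0, 0], 10],
  [[0, 0, -0.08], [0, 0, 0], 10],
  [[0, 0, -0.08], [0, 0, 0], 10],
  [[0, 0, -0.08], [0, 0, 0], 10],
  [[0, 0, -0.08], [0, 0, 0], 10],
  [[0, 0, -0.08], [0, 0, 0], 10],
])

```text
clock: 36.15
position: [0.5362, -0.1825, 0.142]
tcp_rot: [-1.142, -1.309, 1.309]
contact_force: [-2.2, 0.9, 5.9]
opening: 0.0237
```

Resting on the rails (contact +6 N). Open, then retract straight up.

Emit:
carry_out([
  [[0, 0, 0.03], [0, 0, 0], 26],
  [[0, 0, 0.03], [0, 0, 0], 32],
  [[0, 0, 0.03], [0, 0, 0], 40],
  [[0, 0, 0.03], [0, 0, 0], 50],
  [[0, 0, 0.03], [0, 0, 0], 60],
  [[0, 0, 0.03], [0, 0, 0], 70],
  [[0, 0, 0.03], [0, 0, 0], 80],
  [[0, 0, 0.03], [0, 0, 0], 85],
  [[0, 0, 0.03], [0, 0, 0], 85],
  [[0, 0, 0.03], [0, 0, 0], 85],
])

```text
clock: 36.98
position: [0.5362, -0.1824, 0.142]
tcp_rot: [-1.141, -1.309, 1.309]
contact_force: [0.2, 0.4, 0.2]
opening: 0.085
```

```bash
python3 look.py 35 280 100 100 320 140 100
```

```text
t 37.08 p [ 0.5362 -0.1825  0.142 ] jaw 97.81 down [-0.  0. -1.] F [-0.32  0.5   0.23] M [-0.03  0.01 -0.02] op 0.0848 q [-0.44  0.41 -0.15  1.01  0.   -0.58]
hook px [228.14082874 380.28159582] to ctr [-2.12285621 11.59873681  1.99947491]
```

View pics/c35.png

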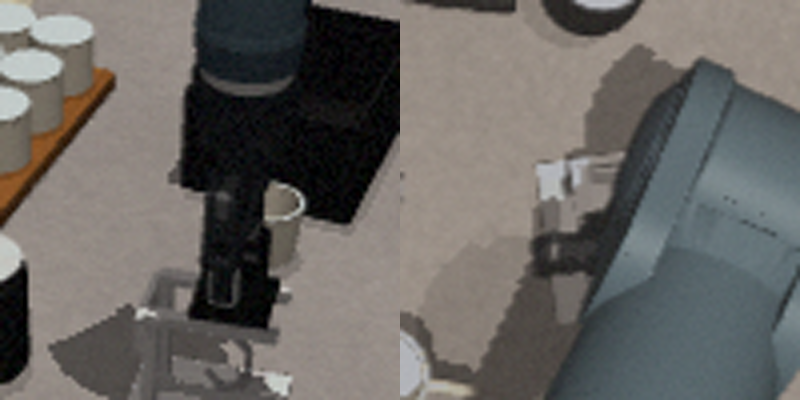

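Released. Up 120 mm, then aside toward −y to clear the view.

Emit:
carry_out([
  [[0, 0, 0.2], [0, 0, 0], 85],
  [[0, 0, 0.6], [0, 0, 0], 85],
  [[0, 0, 1.1], [0, 0, 0], 85],
  [[0, 0, 1.6], [0, 0, 0], 85],
  [[0, 0, 2.1], [0, 0, 0], 85],
  [[0, 0, 2.6], [0, 0, 0], 85],
  [[0, 0, 3.1], [0, 0, 0], 85],
  [[0, 0, 3.6], [0, 0, 0], 85],
  [[0, 0, 3.9], [0, 0, 0], 85],
  [[0, 0, 4.0], [0, 0, 0], 85],
])

```text
clock: 37.92
position: [0.5371, -0.1829, 0.2642]
tcp_rot: [-1.145, -1.31, 1.309]
contact_force: [1.0, 0.7, 0.0]
opening: 0.0846
```

Emit:
carry_out([
  [[-0.2, -0.4, 0], [0, 0, 0], 85],
  [[-0.6, -1.0, 0], [0, 0, 0], 85],
  [[-1.1, -1.8, 0], [0, 0, 0], 85],
  [[-1.6, -2.6, 0], [0, 0, 0], 85],
  [[-2.1, -3.4, 0], [0, 0, 0], 85],
  [[-2.6, -4.2, 0], [0, 0, 0], 85],
  [[-3.1, -5.0, 0], [0, 0, 0], 85],
  [[-3.5, -5.7, 0], [0, 0, 0], 85],
  [[-3.7, -6.0, 0], [0, 0, 0], 85],
  [[-3.7, -6.0, 0], [0, 0, 0], 85],
])

```text
clock: 38.75
position: [0.4233, -0.3643, 0.2609]
tcp_rot: [-1.142, -1.305, 1.306]
contact_force: [0.8, -0.4, -0.5]
opening: 0.0852
```

```bash
python3 look.py 36 290 130 90 340 160 80; python3 arc.py 0 36
python3 - <<'E'
import cv2,numpy as np
o=[cv2.resize(cv2.imread(f'pics/{f}.png')[240:320,275:355],(400,400),interpolation=2) for f in('side0','s36')]
cv2.imwrite('pics/z36.png',np.hstack(o))
E
cp pics/top0.png pics/t0.png; python3 arc.py 0 36
```

```text
t 38.85 p [ 0.4249 -0.362   0.2614] jaw 97.77 down [-0.001  0.002 -1.   ] F [-0.04  0.71 -0.36] M [-0.01  0.    0.01] op 0.085 q [-0.82  0.34  0.06  1.29  0.   -0.96]
hook px [451.66856335  47.29335538] to ctr [ 1.58737827 17.58459731 -1.97898155]
0 lid (array([0.47336575, 0.16727797]), np.float64(0.0008693003693284011), 28) ring (array([0.47713603, 0.16765415]), np.float64(0.000684214287898971), 23)
36 lid (array([0.47337421, 0.16909752]), np.float64(0.00046393023026334787), 28) ring (array([0.47636966, 0.16797957]), np.float64(0.0008489208277617649), 23)[ WARN:0@1.762] global loadsave.cpp:275 findDecoder imread_('pics/t0.png'): can't open/read file: check file path/integrity
Traceback (most recent call last):
  File "arc.py", line 18, in <module>
    print(n,'lid',fit(edges(n,(252.9,225.4),14,18.5,A,-1,.8),.066,.0455),'ring',fit(edges(n,(255.5,224.5),16.5,21.5,range(-60,30,4),1,.8),.006,.052))
                      ~~~~~^^^^^^^^^^^^^^^^^^^^^^^^^^^^^^^^^
  File "arc.py", line 6, in edges
    g=cv2.GaussianBlur(cv2.imread('pics/t%s.png'%n,0).astype(np.float32),(0,0),.6);P=[]
                       ^^^^^^^^^^^^^^^^^^^^^^^^^^^^^^^^^^^^^
AttributeError: 'NoneType' object has no attribute 'astype'
```

View pics/c36.png

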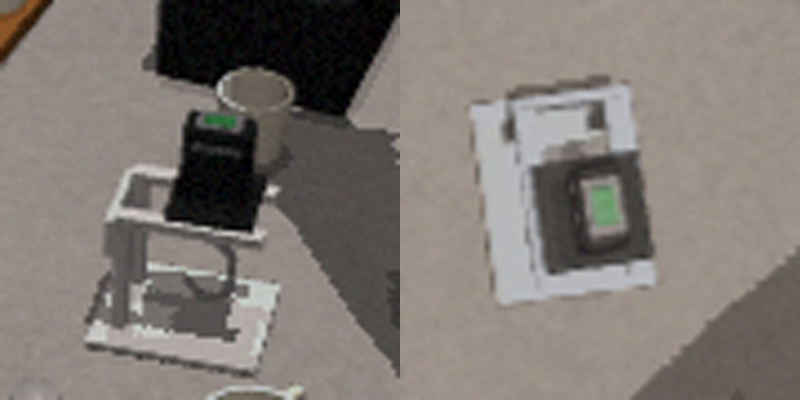

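View pics/z36.png

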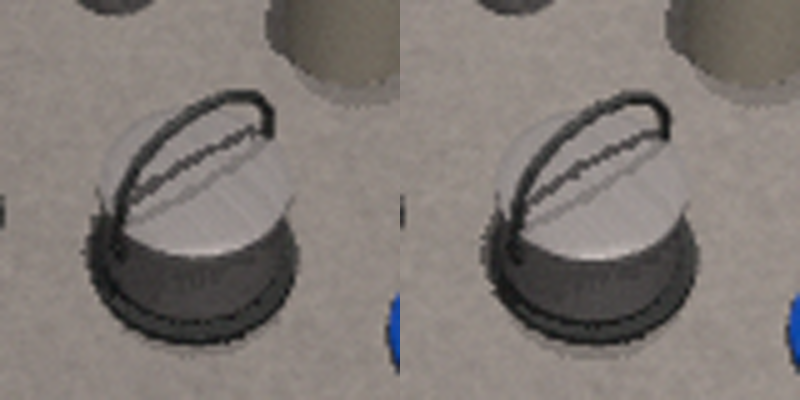

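View pics/t36.png

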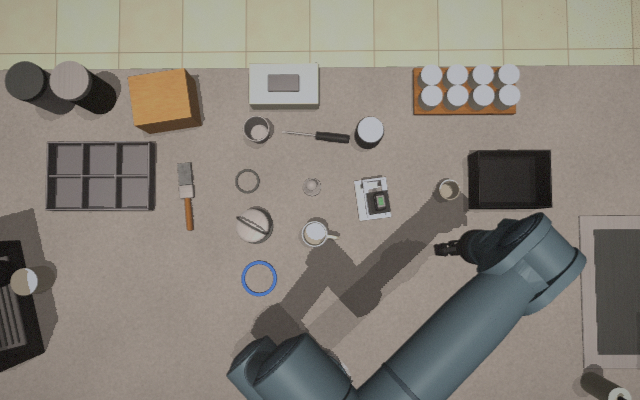

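```bash
python3 -c "
from bench import job;print(job.sign_off())"
```

```text
the job is handed in; nothing more can be done
None
```

I weighed the canister, set it back in its ring, unhooked the scale and hung it back on its stand. The job was handed in at about 39 s of the 72 s.

- **Weighing:** I hooked the scale under the handle and lifted slowly. The canister hung with its underside about 18–20 mm above the counter and stayed still there for over 3 s. The wrist force suggests roughly 0.5–0.55 kg.
- **Setting down:** The first set-down slid about 4 mm off centre, against the ring wall. I lifted the canister about 12 mm again, moved it over and lowered it a second time. That extra lift goes beyond the plain sequence you asked for.
- **Unhooking:** The canister's measured position did not change while the hook came out.
- **Last checks:** The canister stands flat inside its ring, about 1.8 mm from where it started and within the 3.5 mm of play. The scale sits on the rails as before, the gripper is clear, and the other things look unmoved in the pictures.
- **Unreliable check:** In the final picture, without the arm's shadow, my automatic fit of the ring's centre was about 3 mm out. I judged the ring position from the earlier fits and by eye.

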